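Stir the bead sample under the video microscope

TASK

Take the blue-handled rod from the stand and stir the sample beads in the dish under the microscope: start on the column side of the dish with the rod's foot down among the beads, and go round two full turns anticlockwise (seen from above) back to the column side, sweeping wide enough that most of the beads end up clearly shifted from where they lay. Lean the rod so that nothing touches the microscope, and spill no bead. Then hang the rod back upright in a free hole of the stand, collar resting on the top plate, leaving the yellow-handled rod and the other things on the bench where they are.

Things in the scene. Friction and masses are not known exactly. Their poses are not given: they have to be found in the camera images.
- blue_rod: Steel stirring rod, 192 mm long, 120 g, hanging upright by its collar in a stand hole. Origin: centre of the foot's underside (20 mm above the table at first); z along the rod to the handle. Going up: foot 18 mm in diameter (0 to 20 mm), stem 12 mm (28 to 120), black collar 48 mm (120 to 126), blue handle 18 x 18 mm (126 to 192), flats square to x and y.
- blue_rod_tip (a point): The same point as the blue rod's origin: centre of its foot's underside.
- blue_rod_grip (a point): Middle of the blue handle, on the rod's axis, 160 mm above the foot's underside.
- yellow_rod: A like rod with a yellow handle, hanging in the stand's other hole. Leave it.
- stand: White rod stand, fixed, 100 x 210 mm and 140 mm high: base plate 12 mm thick and top plate (its top at 140 mm) on two end walls. Origin: centre of its underside; y along its length. Through the top plate go two holes 32 mm in diameter, 96 mm apart.
- hole_a (a point): Centre of one hole of the stand, at the level of the top plate's upper face (140 mm above the table).
- hole_b (a point): Centre of the other hole, same level. One hole holds the blue rod at the start, the other the yellow one.
- microscope: Video microscope, fixed. Origin on the table below the dish's centre, x towards the column. Base 20 mm thick, x -95 to 205, y +-140 mm. Column at x = 165, 510 mm high. Head centred over the dish: ring light 84 mm wide, underside 278 mm above the table; tube 56 mm wide; 85 mm camera on top (515). A gripper upright over the dish hits the head: lean it about 35 degrees away from the column.
- stage_centre (a point): Point on the upper face of the microscope's base plate (20 mm above the table), at the centre of the dish. x axis towards the column, z up; an anticlockwise turn goes from +x to +y.
- dish: Round aluminium dish, fixed on the base plate. Origin: centre of its underside, 20 mm above the table. Inside radius 78 mm, wall 4 mm, floor 4 mm thick (inner floor 24 mm above the table), rim 28 mm above its underside. The beads lie together in one half of it; which half differs.
- bead0: White drum-shaped smooth glazed ceramic bead, 22 mm in diameter, 18 mm high, 14 g, one of six on the dish's floor. Origin: centre of its underside as it stands.
- bead1: Orange drum-shaped smooth glazed ceramic bead, 22 mm in diameter, 18 mm high, 14 g, one of six on the dish's floor. Origin: centre of its underside as it stands.
- bead2: White drum-shaped smooth glazed ceramic bead, 22 mm in diameter, 18 mm high, 14 g, one of six on the dish's floor. Origin: centre of its underside as it stands.
- bead3: Orange drum-shaped smooth glazed ceramic bead, 22 mm in diameter, 18 mm high, 14 g, one of six on the dish's floor. Origin: centre of its underside as it stands.
- bead4: White drum-shaped smooth glazed ceramic bead, 22 mm in diameter, 18 mm high, 14 g, one of six on the dish's floor. Origin: centre of its underside as it stands.
- bead5: Orange drum-shaped smooth glazed ceramic bead, 22 mm in diameter, 18 mm high, 14 g, one of six on the dish's floor. Origin: centre of its underside as it stands.
- dropper: White dropper bottle, 48 mm in diameter, 110 mm high, origin at its underside. Leave it.
- solvent: Amber bottle, 64 mm in diameter, 150 mm high, origin at its underside. Leave it.
- screwdriver: Red-handled screwdriver, 170 mm long, lying on the table. Leave it.
- sample_cup: Clear cup, 70 mm in diameter, 50 mm high, origin at its underside. Leave it.
- tray: Small steel plate, 110 mm in diameter, 18 mm high, origin at its underside. Leave it.

How it is judged:
By the outcome, as a careful person would: the job done as asked, in the order asked, and still so for the second after the job is handed in, with the robot touching nothing.
It also fails if it takes over 66 s, if anything falls off the work surface, if the arm or the gripper's body presses on something with over 40 N, if the wrist force passes 120 N, or if a joint passes its speed limit or range.

ROBOT

A 6-joint arm with a two-finger parallel gripper is mounted at the origin on the work surface. World frame = base frame: x ahead of the robot, y to its left, z up, the work surface at z = 0. Lengths are in m, angles in rad, forces in N, time in s.
With the tool pointing down it reaches from about 0.3 to 0.875 m from the base axis. Payload 6.4 kg.
Tool frame: the origin (TCP) lies midway between the tips of the shut fingers; the grasp point (between the pads) lies 19 mm behind it; z points along the fingers, y is the line along which they close (so a half turn about z gives the same grasp; the last joint's range is limited). The gripper opens to 85 mm and grips with 20 to 120 N. Pads are 22 mm wide; open, the fingers measure 114 mm over their backs; the gripper's body (76 mm by 85 mm) begins 54 mm behind the grasp point. The pads swing forward as they close: fully open they stand 13 mm farther back than shut.
Start: joints at [0.918, 0.181, 1.607, -0, 1.354, -0.206], TCP at [0.248, 0.519, 0.231] pointing down, gripper open.
Joint ranges: [-2.99, 2.99], [-0.89, 2.07], [0.3, 2.58], [-1.14, 4.28], [0, 2.63], [-3.12, 3.12]. Speed limits (rad/s): [2.57, 2.57, 3.01, 3.14, 3.14, 3.14].

INTERFACE

Orientations are given as a unit quaternion [w, x, y, z].
In Python, from bench import * gives the robot as it stands.
- The arm moves only by the tool play_rows, never from a script. Its argument "plan" is a list of rows, each a list of 3 entries, a list of its own where there are three numbers: the finger opening in mm, from 0 to 85.4, then the shift along the tool's x, y, z normalised to -1 to 1, where 1 is 40 cm, then the turn about the tool's z normalised to -1 to 1, where 1 is pi rad. A call has 1 to 10 rows; each row is the pose to reach, as a shift and turn from the pose commanded when the call began, along the tool's axes at that moment, turning the shorter way round; what a row does not reach only later rows make up. A row lasts 1/10 s, in which the tool goes at most 50 mm and 8.59 degrees, less where a joint would pass 70% of its speed; a pose out of reach is approached as far as the arm can. A call with a number of a shift or a turn outside -1 to 1 is refused whole. A call with a gripper value outside its range is refused whole. The fingers move at their own pace and stop on an object; the grip force is fixed at half the most. Time passes only in rows, so rows that repeat a pose let the fingers close. It gives the time, the measured TCP pose, the force, the opening and the grip force at its end, in the units of the state.
- get_obs(): the state, without advancing time (a new reading comes with each control period).
- camera(name): name is "side" or "top"; returns a dict with "image" (400x640x3 uint8, red, green, blue), "range_z" (400x640 float32, m along the optical axis (not along the pixel's ray), 0 where there is no reading), "intrinsics" (3x3 intrinsics, pixels), "rvec" (rotation vector, rad) and "tvec" (3), from world to camera coordinates, as OpenCV has them. Camera axes: x right, y down, z forward; pixel columns grow to the right and rows downward; lengths in m; the calibration is good to about 2 mm. A picture is of the moment at which its call begins.
- hand_in(): hands the job in; it is judged then, once.
Trained networks look in a picture, given as the dict that the camera call returned (one of the last four; its "shot" number tells which), for a name from the list of things; names that differ only in an ending like _2 or _b are one class to them, and where a whole thing is asked for, a point or a joint stands for the part that bears it (a point fixed in the world has none). Each returns a list of dicts, best first, with "conf" (0 to 1); they miss things now and then, are a little off and sometimes report something else, mostly with a low value. They report only what shows in the picture. A call takes as long as a camera call.
- search_frame(picture, label): "rect" ([centre column, centre row, width, height] in pixels, round what is visible of it).
- masks_of(picture, label): "mask" (400x640 bool, what is visible of it) and "rect" ([centre column, centre row, width, height] in pixels, round what is visible of it).
The state is a dict: "time_s": time; "q": joint angles; "dq": joint speeds; "joint_efforts": joint torques, N m; "eef_pos": TCP position; "eef_rot": TCP orientation; "wrist_force": force on the tool from outside, world axes, zero at the start; "torque": the same for the moment, N m; "opening": opening from 0.0 (shut) to 1.0 (fully open); "grasp_force": force on a finger pad.
Only numpy, scipy, OpenCV 4.12 (cv2) and the standard library are available. Lean on these libraries where they do the work, as an engineer would, in place of code of your own. Each camera call takes 0.05 s, during which the arm holds its last target. There are 200 camera calls.

## Working session

There is one attempt and no reset: what is moved stays moved. The work goes in short steps, Python scripts to look and compute and a tool call to move; the robot and the scene stay as the last step left them, time stands still between calls to the robot, and variables do not carry over. Pictures are saved under pics/ and viewed, at most 10 in all, crops included, and the job is handed in when it is done.

Besides the shell and the picture viewer there is one more tool, called after "Call:" by a JSON object that holds its "api" and its "payload". play_rows: Moves the arm, as the interface text tells. Its arguments: {"type":"object","properties":{"plan":{"type":"array","items":{"type":"array"}}},"required":["plan"]}

```bash
ls; mkdir -p pics; cat > h.py <<'E'
from bench import *
import numpy as np, cv2
def ray(p,u,v):
    K=p["intrinsics"];R=cv2.Rodrigues(np.array(p["rvec"],float))[0];t=np.array(p["tvec"],float).ravel()
    return -R.T@t, R.T@np.linalg.inv(K)@np.array([u,v,1.])
def at_z(p,u,v,z):
    c,d=ray(p,u,v); return c+d*(z-c[2])/d[2]
def cloud(p,m=None):
    K=p["intrinsics"];R=cv2.Rodrigues(np.array(p["rvec"],float))[0];t=np.array(p["tvec"],float).ravel()
    Z=p["range_z"]; v,u=np.nonzero((Z>0)&(m if m is not None else True)); z=Z[v,u]
    P=np.linalg.inv(K)@np.stack([u,v,np.ones(len(u))])*z
    return (R.T@(P-t[:,None])).T
def save(p,n): cv2.imwrite("pics/"+n,p["image"][:,:,::-1])
E
python3 - <<'E'
from h import *
np.set_printoptions(precision=3,suppress=True)
import bench; print([n for n in dir(bench) if n[0]!='_'])
o=get_obs(); print(o)
for n in("side","top"):
    p=camera(n); save(p,n+"0.png"); c,d=ray(p,320,200); print(n,c,d)
    for l in["blue_rod","yellow_rod","stand","microscope","dish","bead0","bead1","dropper","solvent","screwdriver","sample_cup","tray","hole_a"]:
        for r in masks_of(p,l)[:6]:
            if r["conf"]>.3:
                q=cloud(p,r["mask"]); print(l,round(r["conf"],2),np.round(r["rect"]),np.median(q,0) if len(q) else '',q.min(0) if len(q) else'',q.max(0) if len(q) else '')
E
```

```text
pics
['MotionError', 'camera', 'get_obs', 'hand_in', 'masks_of', 'search_frame']
{'time_s': 0.0, 'q': array([ 0.918,  0.182,  1.608, -0.   ,  1.354, -0.206]), 'dq': array([ 0.001, -0.002,  0.   ,  0.002,  0.001,  0.001]), 'joint_efforts': array([ -0.   , -44.489, -35.133,  -0.   ,   0.009,   0.   ]), 'eef_pos': array([0.248, 0.518, 0.23 ]), 'eef_rot': array([-0.   ,  0.222,  0.975, -0.001]), 'wrist_force': array([-0.226,  0.019,  0.23 ]), 'torque': array([-0.028, -0.008,  0.017]), 'grasp_force': 0.0, 'opening': 1.0003018102168892}
side [ 0.103 -1.048  0.705] [ 0.385  0.794 -0.471]
blue_rod 0.63 [246. 160.   9.  48.] [0.474 0.306 0.166] [0.458 0.29  0.027] [0.544 0.605 0.214]
yellow_rod 0.74 [256. 155.  15.  29.] [0.481 0.212 0.155] [0.459 0.189 0.021] [0.62  0.614 0.215]
yellow_rod 0.48 [360. 181. 133. 229.] [ 0.622 -0.233  0.277] [ 0.446 -0.372 -0.309] [1.417 1.211 0.517]
stand 0.89 [257. 178.  47.  60.] [0.464 0.172 0.073] [ 0.424  0.154 -0.001] [0.543 0.396 0.149]
stand 0.55 [361. 181. 138. 238.] [ 0.622 -0.232  0.26 ] [ 0.446 -0.372 -0.341] [1.414 1.7   0.517]
microscope 0.85 [36
[... 2852 characters left out ...]
.77 [245. 147.  20.  24.] [0.701 0.133 0.074] [ 0.685  0.116 -0.003] [0.739 0.161 0.118]
solvent 0.84 [213. 129.  31.  32.] [0.744 0.211 0.101] [ 0.721  0.188 -0.003] [0.786 0.251 0.159]
screwdriver 0.67 [320. 274.  31.  58.] [ 0.397 -0.073  0.022] [ 0.293 -0.102  0.009] [ 0.439 -0.018  0.034]
sample_cup 0.96 [439. 282.  25.  28.] [ 0.341 -0.369  0.012] [ 0.308 -0.396 -0.005] [ 0.378 -0.329  0.059]
tray 0.68 [358. 194.   8.   8.] [ 0.577 -0.163  0.042] [ 0.545 -0.174  0.021] [ 0.588 -0.154  0.29 ]
tray 0.65 [479. 187.  40.  38.] [ 0.6   -0.494  0.01 ] [ 0.543 -0.546 -0.004] [ 0.654 -0.438  0.025]
hole_a 0.78 [191. 231.  92.  43.] [0.471 0.256 0.14 ] [ 0.426  0.16  -0.008] [0.548 0.418 0.217]
```

```bash
python3 - <<'E'
import cv2,numpy as np
a=cv2.imread("pics/side0.png")[60:360,180:480];b=cv2.imread("pics/top0.png")[40:340,130:530]
cv2.imwrite("pics/v1.png",np.hstack([cv2.resize(a,(400,400)),cv2.resize(b[:,:],(400,300)) if 0 else cv2.copyMakeBorder(b,0,100,0,0,cv2.BORDER_CONSTANT)]))
E
```

```text
(no output)
```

View pics/v1.png

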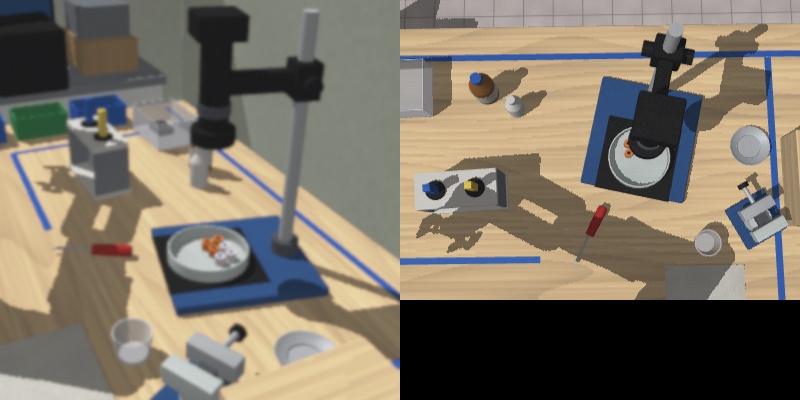

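Call:
{"api": "play_rows", "payload": {"plan": [[85,[0,0.9,-0.6],0],[85,[0,0.9,-0.6],0],[85,[0,0.9,-0.6],0],[85,[0,0.9,-0.6],0],[85,[0,0.9,-0.6],0],[85,[0,0.9,-0.6],0],[85,[0,0.9,-0.6],0],[85,[0,0.9,-0.6],0],[85,[0,0.9,-0.6],0],[85,[0,0.9,-0.6],0]]}}

```text
time_s: 2.4
eef_pos: [0.3672, 0.7664, 0.4259]
eef_rot: [0.004, 0.221, 0.975, 0.019]
wrist_force: [-0.1, -0.1, 0.8]
opening: 0.996
grasp_force: 0.0
```

```bash
python3 - <<'E'
from h import *
np.set_printoptions(precision=3,suppress=True)
o=get_obs(); print(o['time_s'],o['q'],o['eef_pos'],o['eef_rot'])
E
```

```text
2.4 [ 0.983  0.839  0.298  0.006  1.965 -0.139] [0.367 0.766 0.426] [0.004 0.221 0.975 0.019]
```

Call:
{"api": "play_rows", "payload": {"plan": [[85,[0,1,0],0],[85,[0,1,0],0],[85,[0,1,0],0],[85,[0,1,0],0],[85,[0,1,0],0]]}}

```text
time_s: 2.9
eef_pos: [0.3858, 0.8051, 0.3592]
eef_rot: [0.008, 0.221, 0.974, 0.037]
wrist_force: [-0.2, -0.4, -1.2]
opening: 0.993
grasp_force: 0.0
```

Call:
{"api": "play_rows", "payload": {"plan": [[85,[0,0,0],0],[85,[0,0,0],0]]}}

```text
time_s: 3.1
eef_pos: [0.3857, 0.8049, 0.3604]
eef_rot: [0.008, 0.221, 0.974, 0.037]
wrist_force: [0.3, -0.7, 0.2]
opening: 0.999
grasp_force: 0.0
```

```bash
python3 - <<'E'
from h import *
np.set_printoptions(precision=3,suppress=True)
o=get_obs(); print(o['time_s'],o['q'],o['eef_pos'],o['eef_rot'])
E
```

```text
3.1 [ 0.988  0.917  0.298  0.011  1.85  -0.133] [0.386 0.805 0.36 ] [0.008 0.221 0.974 0.037]
```

```bash
cat > kin.py <<'E'
import numpy as np
from scipy.optimize import least_squares
D=[(.918,.181,1.607,-0.,1.354,-.206,.248,.519,.231,0,.222,.975,-.001),(.983,.839,.298,.006,1.965,-.139,.3672,.7664,.4259,.004,.221,.975,.019),(.988,.917,.298,.011,1.85,-.133,.3857,.8049,.3604,.008,.221,.974,.037)]
def Rz(a): c,s=np.cos(a),np.sin(a); return np.array([[c,-s,0],[s,c,0],[0,0,1]])
def Ry(a): c,s=np.cos(a),np.sin(a); return np.array([[c,0,s],[0,1,0],[-s,0,c]])
def fk(q,p):
    h,L1,L2,e,L3,lat,a=p
    R=Rz(q[0]); x=R@np.array([a,lat,h]); R=R@Ry(q[1]); x=x+R@[0,0,L1]; R=R@Ry(q[2]); x=x+R@[e,0,L2]
    R=R@Rz(q[3])@Ry(q[4]); x=x+R@[0,0,L3]; return x,R@Rz(q[5])
E
python3 - <<'E'
from kin import *
np.set_printoptions(precision=4,suppress=True)
P0=[.35,.45,.45,0,.25,0,0]
def f(p): return np.concatenate([fk(d[:6],p)[0]-d[6:9] for d in D]+[1e-3*(np.array(p)-P0)])
s=least_squares(f,P0); print(s.x,s.fun[:9]); 
for d in D: print(fk(d[:6],s.x)[1])
E
python3 - <<'E'
from h import *
np.set_printoptions(precision=4,suppress=True)
from scipy.optimize import least_squares
def circ(P,c0,r):
    s=least_squares(lambda c:np.hypot(*(P[:,:2]-c).T)-r,c0,loss='soft_l1',f_scale=.003); return s.x,len(P),np.median(abs(s.fun))
for n in("side","top"):
    p=camera(n); q=cloud(p)
    k=(abs(q[:,2]-.0475)<.002)&(np.hypot(q[:,0]-.56,q[:,1]+.19)<.11)&(np.hypot(q[:,0]-.56,q[:,1]+.19)>.06)
    print(n,'dish',circ(q[k],[.56,-.19],.08))
    k=(q[:,2]>.06)&(q[:,2]<.26)&(q[:,0]>.63)&(q[:,0]<.85)&(q[:,1]>-.32)&(q[:,1]<-.1)
    print('col',k.sum(),np.median(q[k],0))
    k=(q[:,2]>.26)&(q[:,2]<.36)&(np.hypot(q[:,0]-.56,q[:,1]+.2)<.1); print('head',k.sum(),np.median(q[k],0),q[k].min(0) if k.any() else'')
    im=p["image"].reshape(-1,3).astype(int); 
    for nm,c in(("blue",[.475,.306]),("yellow",[.479,.212])):
        Q=q[(abs(q[:,2]-.212)<.006)&(np.hypot(q[:,0]-c[0],q[:,1]-c[1])<.03)]
        print(nm,len(Q),Q.mean(0) if len(Q) else'', (Q.min(0)+Q.max(0))/2 if len(Q) else '')
        Q=q[(abs(q[:,2]-.146)<.003)&(np.hypot(q[:,0]-c[0],q[:,1]-c[1])<.035)]; print(' collar',len(Q),circ(Q,c,.024) if len(Q)>9 else '')
    for l in("bead0","dish","microscope"):
        print(l,len(masks_of(p,l)))
# handle yaw, base yaw from top image
m=masks_of(p,"microscope")[0]; B=cloud(p,m["mask"]); B=B[abs(B[:,2]-.02)<.006]; r=cv2.minAreaRect(B[:,:2].astype(np.float32)); print('base',r)
m=masks_of(p,"stand")[0]; B=cloud(p,m["mask"]); B=B[abs(B[:,2]-.14)<.006]; print('stand',cv2.minAreaRect(B[:,:2].astype(np.float32)))
cv2.imwrite("pics/v2.png",np.hstack([cv2.resize(p["image"][205:255,145:225,::-1],(640,400),interpolation=cv2.INTER_CUBIC)]))
E
```

```text
[ 0.2869  0.4436  0.5174  0.0819  0.3007  0.1179 -0.0044] [ 0.0003 -0.0002  0.     -0.0001  0.0001  0.0001 -0.0002  0.     -0.0001]
[[-0.4321 -0.9018 -0.0002]
 [-0.9018  0.4321 -0.0003]
 [ 0.0004  0.0001 -1.    ]]
[[-0.4314 -0.902   0.0173]
 [-0.9013  0.4317  0.036 ]
 [-0.04   -0.0001 -0.9992]]
[[-0.4304 -0.902   0.0333]
 [-0.8993  0.4317  0.0697]
 [-0.0772  0.0001 -0.997 ]]
side dish (array([ 0.5671, -0.192 ]), 210, np.float64(0.0015219653613616005))
col 721 [ 0.72   -0.237   0.1656]
head 1000 [ 0.5513 -0.2168  0.3122] [ 0.5244 -0.2357  0.2817]
blue 20 [0.4761 0.3088 0.2111] [0.4768 0.3107 0.2116]
 collar 55 (array([0.4764, 0.3172]), 55, np.float64(0.00431131250023091))
yellow 25 [0.4819 0.2133 0.2115] [0.4828 0.217  0.2117]
 collar 68 (array([0.4837, 0.2206]), 68, np.float64(0.005071275470761959))
bead0 6
dish 1
microscope 1
top dish (array([ 0.5679, -0.1901]), 119, np.float64(0.001068782995261544))
col 56 [ 0.7232 -0.213   0.1825]
head 433 [ 0.5397 -0.179   0.3104] [ 0.5253 -0.2265  0.2822]
blue 64 [0.4766 0.3144 0.2121] [0.4765 0.3145 0.2113]
 collar 228 (array([0.4782, 0.3151]), 228, np.float64(0.006000637684646733))
yellow 65 [0.4818 0.2184 0.2126] [0.4819 0.2182 0.2123]
 collar 209 (array([0.4826, 0.2198]), 209, np.float64(0.005292052460975253))
bead0 3
dish 1
microscope 1
base ((0.6193079948425293, -0.20159310102462769), (0.28020045161247253, 0.30516812205314636), 77.40282440185547)
stand ((0.47987502813339233, 0.26703941822052), (0.0904330238699913, 0.20153319835662842), 3.4161324501037598)
```

View pics/v2.png

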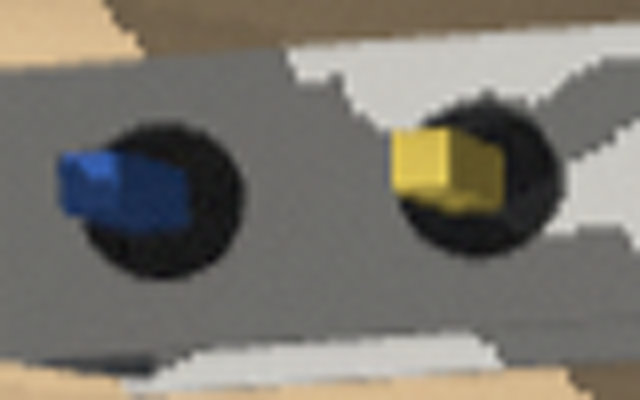

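```bash
cat >> kin.py <<'E'
P=[0.2869,0.4436,0.5174,0.0819,0.3007,0.1179,-0.0044]
LO=np.array([-2.99,-.89,.3,-1.14,0,-3.12]);HI=np.array([2.99,2.07,2.58,4.28,2.63,3.12])
from scipy.spatial.transform import Rotation as Ro
def FK(q): x,R=fk(q,P); return x,R@Rz(np.pi/2)
def ik(x,R,q0,w=1.,):
    def f(q):
        X,Q=FK(q); return np.r_[X-x,w*Ro.from_matrix(R@Q.T).as_rotvec()]
    s=least_squares(f,np.clip(q0,LO+1e-4,HI-1e-4),bounds=(LO,HI)); return s.x,np.linalg.norm(s.fun)
def Rt(lean,az,yaz): # tool: down, y axis azimuth yaz, then leaned so that z points towards az
    y=np.array([np.cos(yaz),np.sin(yaz),0]);z=np.array([0,0,-1.]);R=np.stack([np.cross(y,z),y,z],1)
    return Ro.from_rotvec(lean*np.array([np.sin(az),-np.cos(az),0])).as_matrix()@R
E
python3 - <<'E'
from kin import *
np.set_printoptions(precision=3,suppress=True)
az=-.22; R=Rt(.61,az,az+np.pi/2); print(R)
c=np.array([.5675,-.191,.033]); ex=np.array([np.cos(az),np.sin(az),0]);ey=np.array([-ex[1],ex[0],0])
for a in range(0,360,60):
    t=c+.05*(np.cos(np.radians(a))*ex+np.sin(np.radians(a))*ey)-R[:,2]*.141
    print(a,t,*ik(t,R,[-.4,.5,1.5,0,.6,-1.8]))
print('stand',ik(np.array([.477,.314,.161]),Rt(0,0,1.623),[.4,.2,1.7,0,1.3,-1.2]))
for q in([-.22,.21,.3,0,2.63,-1.8],[-.22,-.1,.3,0,2.63,-1.8],[-.22,-.4,.3,0,2.63,-1.8],[2.92,.8,.32,0,2.63,1.3],[2.92,.21,.3,0,2.63,1.3]):
    x,Q=FK(q); print(q,x,'pitch',sum(np.array(q)[[1,2,4]])-np.pi)
# simulated pushes for weights, from r=.6 high
for w in(1.,1.7):
    q=np.array([-.22,.21,.35,0,2.58,-1.8])
    for k in range(6):
        x,Q=FK(q); out=np.array([np.cos(-.22),np.sin(-.22),0]); q,_=ik(x-.3*out+np.array([0,0,.25]),Q,q,w); x,Q=FK(q); print(w,q,x,np.degrees(np.arccos(-Q[2,2])))
E
```

```text
[[-0.8    0.218  0.559]
 [ 0.179  0.976 -0.125]
 [-0.573  0.    -0.82 ]]
0 [ 0.537 -0.184  0.149] [-0.679 -0.042  2.15   0.522  0.534 -2.415] 2.9366611859141478e-12
60 [ 0.523 -0.137  0.149] [-0.598 -0.117  2.218  0.45   0.508 -2.286] 1.2999760033463261e-11
120 [ 0.474 -0.126  0.149] [-0.66  -0.261  2.333  0.479  0.558 -2.354] 1.853879470083822e-14
180 [ 0.44  -0.162  0.149] [-0.836 -0.324  2.377  0.576  0.653 -2.573] 1.5951293420372003e-10
240 [ 0.455 -0.21   0.149] [-0.902 -0.211  2.295  0.63   0.66  -2.681] 3.267735405690159e-13
300 [ 0.504 -0.221  0.149] [-0.814 -0.08   2.185  0.605  0.599 -2.595] 3.1862542708111384e-10
stand (array([ 0.374,  0.242,  1.683, -0.   ,  1.217, -1.249]), np.float64(3.884858932117754e-16))
[-0.22, 0.21, 0.3, 0, 2.63, -1.8] [0.428 0.025 0.832] pitch -0.0015926535897934357
[-0.22, -0.1, 0.3, 0, 2.63, -1.8] [0.247 0.066 0.933] pitch -0.31159265358979304
[-0.22, -0.4, 0.3, 0, 2.63, -1.8] [0.05  0.11  0.972] pitch -0.6115926535897933
[2.92, 0.8, 0.32, 0, 2.63, 1.3] [-0.654  0.026  0.501] pitch 0.6084073464102069
[2.92, 0.21, 0.3, 0, 2.63, 1.3] [-0.428 -0.02
[... 401 characters left out ...]
1  0.357  0.3   -0.197  2.348  0.837] [-0.522  0.239  0.767] 10.79770331508857
1.0 [ 2.647  0.421  0.3   -0.181  2.212  0.921] [-0.598  0.238  0.735] 14.153405240059904
1.7 [ 0.001 -0.241  0.723 -0.008  2.63  -1.586] [0.211 0.117 0.838] 1.6852896477404102
1.7 [ 1.498 -0.204  0.687 -0.069  2.63  -0.143] [-0.091  0.234  0.841] 2.5007469738880435
1.7 [ 2.209  0.189  0.3   -0.088  2.63   0.55 ] [-0.323  0.259  0.841] 2.757861025457319
1.7 [ 2.44   0.301  0.3   -0.074  2.509  0.799] [-0.447  0.24   0.791] 3.05667819253953
1.7 [ 2.56   0.387  0.3   -0.065  2.405  0.929] [-0.533  0.225  0.746] 3.766413351452841
1.7 [ 2.629  0.449  0.3   -0.059  2.318  1.004] [-0.594  0.214  0.71 ] 4.868227310962276
```

```bash
cat > t.py <<'E'
from kin import *
np.set_printoptions(precision=3,suppress=True)
q0=np.array([.918,.181,1.607,0,1.354,-.206])
for w in(.3,.5,.7,1.,1.5):
    x,R=FK(q0); q,_=ik(x+R@[0,.36,-.24],R,q0,w); a=FK(q)
    x,R=a; q2,_=ik(x+R@[0,.4,0],R,q,w); b=FK(q2)
    print(w,q,a[0],np.degrees(np.arccos(-a[1][2,2])),'|',q2,b[0],np.degrees(np.arccos(-b[1][2,2])))
E
python3 t.py
```

```text
0.3 [ 0.982  0.822  0.3    0.027  1.84  -0.133] [0.382 0.798 0.444] 10.388104021406528 | [ 0.989  0.93   0.3    0.108  1.116 -0.142] [0.471 0.984 0.439] 45.987491565446945
0.5 [ 0.983  0.831  0.3    0.014  1.92  -0.136] [0.372 0.778 0.432] 5.227766650846941 | [ 0.989  0.94   0.3    0.056  1.479 -0.128] [0.433 0.904 0.365] 24.403332535803823
0.7 [ 0.983  0.836  0.3    0.008  1.954 -0.138] [0.368 0.769 0.428] 2.962959020206737 | [ 0.99   0.954  0.3    0.033  1.644 -0.127] [0.413 0.862 0.335] 14.037743883052253
1.0 [ 0.983  0.839  0.3    0.004  1.976 -0.139] [0.365 0.763 0.425] 1.5303763060401492 | [ 0.991  0.967  0.3    0.017  1.749 -0.129] [0.4   0.834 0.317] 7.277465381827516
1.5 [ 0.983  0.841  0.3    0.002  1.989 -0.14 ] [0.364 0.76  0.423] 0.6901712543444088 | [ 0.991  0.976  0.3    0.008  1.809 -0.131] [0.392 0.818 0.307] 3.309142166191208
```

Call:
{"api": "play_rows", "payload": {"plan": [[85,[0,1,0],0]]}}

```text
time_s: 3.7
eef_pos: [0.392, 0.8182, 0.3528]
eef_rot: [0.013, 0.221, 0.974, 0.054]
wrist_force: [0.3, 0.1, 0.8]
opening: 0.994
grasp_force: 0.0
```

Call:
{"api": "play_rows", "payload": {"plan": [[85,[0,1,0],0]]}}

```text
time_s: 3.8
eef_pos: [0.3982, 0.8311, 0.3416]
eef_rot: [0.016, 0.221, 0.973, 0.069]
wrist_force: [-0.5, 1.0, -0.7]
opening: 0.998
grasp_force: 0.0
```

Call:
{"api": "play_rows", "payload": {"plan": [[85,[0,1,0],0],[85,[0,1,0],0],[85,[0,1,0],0]]}}

```text
time_s: 4.1
eef_pos: [0.4076, 0.8506, 0.3179]
eef_rot: [0.02, 0.221, 0.971, 0.087]
wrist_force: [-0.2, -0.3, 1.1]
opening: 0.995
grasp_force: 0.0
```

Call:
{"api": "play_rows", "payload": {"plan": [[85,[0,1,-0.4],0],[85,[0,1,-0.4],0],[85,[0,1,-0.4],0]]}}

```text
time_s: 4.4
eef_pos: [0.4088, 0.8533, 0.3506]
eef_rot: [0.025, 0.22, 0.969, 0.109]
wrist_force: [-0.8, 0.6, 0.3]
opening: 0.994
grasp_force: 0.0
```

```bash
python3 - <<'E'
from h import *
np.set_printoptions(precision=3,suppress=True)
o=get_obs(); print(o['time_s'],o['q'],o['eef_pos'],o['eef_rot'])
E
```

```text
4.4 [ 0.989  0.937  0.298  0.03   1.684 -0.128] [0.409 0.853 0.351] [0.025 0.22  0.969 0.109]
```

```bash
cat >> kin.py <<'E'
def row(q,goal,R,w=.6):
    x,_=FK(q); d=goal-x; n=np.linalg.norm(d); return ik(x+d*min(1,.05/n),R,q,w)[0]
def tilt(R): z=R[:,2]; return np.degrees(np.arccos(-z[2])),np.degrees(np.arctan2(z[1],z[0]))
E
python3 - <<'E'
from kin import *
np.set_printoptions(precision=3,suppress=True)
# validate: 3 single calls
q=np.array([.988,.917,.3,.011,1.85,-.133])
for k in range(2):
    x,R=FK(q); q=row(q,x+R@[0,.4,0],R); print('val',FK(q)[0],tilt(FK(q)[1]))
q=np.array([.989,.937,.3,.03,1.684,-.128])
x,R=FK(q); print('now',x,tilt(R)); 
qq,e=ik(np.array([.17,.36,.4]),R,[.7,-.5,2.4,0,1.1,-.13],1); print('inner?',qq,e)
u=np.array([.55,.835,0.])
for z0 in(.3,.45,.6):
  for ang in(-60,-30,0,30,60):
    q,e=ik(np.array([.17,.36,z0]),R,[.7,-.5,2.4,0,1.1,-.13],.6); a=[]
    for k in range(8):
        x,Q=FK(q); c,s=np.cos(np.radians(ang)),np.sin(np.radians(ang)); az=q[0]
        d=np.array([-c*np.cos(az),-c*np.sin(az),s]); q=row(q,x+.4*d,Q); a.append(tilt(FK(q)[1])[0])
    print(z0,ang,np.round(a,1),FK(q)[0],q)
E
```

```text
val [0.391 0.817 0.348] (np.float64(6.088401072858165), np.float64(64.60554134140074))
val [0.397 0.83  0.339] (np.float64(7.897659619528027), np.float64(64.56078593936714))
now [0.408 0.85  0.348] (np.float64(12.749165713772655), np.float64(64.4270993279057))
inner? [ 0.767 -0.491  1.876  0.077  1.548 -0.35 ] 3.899242884321075e-12
0.3 -60 [12.7 12.7 12.7 12.7 12.7 11.6 10.6 10. ] [ 0.038  0.279 -0.042] [ 0.995 -0.027  2.58   0.013  0.415 -0.139]
0.3 -30 [12.7 12.7 12.7 11.9 10.9 10.2  9.5  9. ] [-0.063  0.204  0.12 ] [ 1.454 -0.852  2.58  -0.108  1.298  0.359]
0.3 0 [12.7 12.7 12.3 11.   9.9  9.1  8.7  8.8] [-0.087  0.188  0.309] [ 1.631 -0.89   2.227 -0.142  1.738  0.488]
0.3 30 [12.7 12.7 12.7 12.1 11.3 10.6 10.2  9.9] [-0.061  0.17   0.524] [ 1.375 -0.89   1.797 -0.094  2.08   0.203]
0.3 60 [12.7 12.7 12.7 12.7 12.7 12.7 12.7 12.7] [0.026 0.221 0.646] [ 0.767 -0.735  1.483  0.094  2.183 -0.294]
0.45 -60 [12.7 12.7 12.7 12.7 12.7 12.5 12.1 11.1] [0.03  0.255 0.113] [ 0.948 -0.796  2.58   0.025  1.165 -0.182]
0.45 -30 [12.7 12.7 12.7 11.8 10.7  9.7  9.   8.7] [-0.06   0.216  0.257]
[... 266 characters left out ...]
319  0.02 ]
0.45 60 [12.7 12.7 12.7 12.7 12.7 12.7 12.7 12.7] [0.026 0.221 0.796] [ 0.767 -0.492  1.001  0.117  2.42  -0.26 ]
0.6 -60 [12.7 12.7 12.7 12.7 12.7 12.4 11.6 10.9] [0.032 0.26  0.255] [ 0.959 -0.89   2.335  0.019  1.507 -0.163]
0.6 -30 [12.7 12.7 12.7 12.7 11.9 10.9 10.3 10. ] [-0.078  0.187  0.43 ] [ 1.56  -0.89   1.994 -0.134  1.914  0.39 ]
0.6 0 [12.7 12.7 12.7 12.7 12.7 12.5 12.5 12.6] [-0.094  0.07   0.61 ] [ 1.879 -0.89   1.605 -0.217  2.269  0.604]
0.6 30 [12.7 12.7 12.7 12.7 12.7 12.7 12.7 12.7] [-0.079  0.12   0.8  ] [ 0.767 -0.681  1.016  0.148  2.593 -0.221]
0.6 60 [12.7 12.7 12.7 12.7 12.7 12.7 12.9 14.6] [0.023 0.233 0.909] [ 0.864 -0.202  0.462  0.108  2.63  -0.157]
```

```bash
cat > s.py <<'E'
from kin import *
import itertools,sys
np.set_printoptions(precision=3,suppress=True)
dirs=[np.array(d,float)/np.linalg.norm(d) for d in itertools.product((-1,0,1),repeat=3) if any(d)]
def greedy(q,n=8,goal=None):
    a=[]
    for k in range(n):
        x,Q=FK(q); best=None
        for d in dirs:
            qn=row(q,x+.4*d,Q); xn,Qn=FK(qn)
            if xn[2]<.22 or np.hypot(xn[0],xn[1])<.15: continue
            t=tilt(Qn)[0]
            if best is None or t<best[0]: best=(t,qn,d)
        q=best[1]; a.append(round(best[0],1))
    return a,FK(q)[0],q
lean,az,yaz=[float(v) for v in sys.argv[1:4]]
R=Rt(np.radians(lean),az,yaz); res=[]
for A in np.radians(range(-160,170,40)):
  for r in(.25,.4,.6,.8):
    for z in(.3,.5,.7):
      best=None
      for g in([A,0,1.7,0,1.3,0],[A,-.5,2.2,0,1.4,0],[A,.5,.8,0,1.5,0]):
        for q6 in(-1.5,1.5):
          g[5]=q6; q,e=ik(np.array([r*np.cos(A),r*np.sin(A),z]),R,g,.6)
          if e<1e-3: best=q;break
        if best is not None:break
      if best is None: continue
      a,x,q=greedy(best,5); res.append((a[-1],a,np.round([np.degrees(A),r,z]),r,z,x,q))
res.sort(key=lambda t:t[0])
for t in res[:8]: print(*t[1:])
E
(timeout 500 python3 s.py 35 -.1 1.62 > o1; echo) & (timeout 500 python3 s.py 12.7 1.124 1.124 >o2) ; wait; cat o1; echo; cat o2
```

```text
[np.float64(34.0), np.float64(32.4), np.float64(30.7), np.float64(29.2), np.float64(27.7)] [0. 0. 0.] 0.4 0.3 [0.337 0.038 0.297] [-0.271 -0.89   2.309  0.032  1.24  -1.879]
[np.float64(34.8), np.float64(33.1), np.float64(31.4), np.float64(29.7), np.float64(28.2)] [0. 0. 0.] 0.4 0.5 [ 0.313 -0.004  0.519] [-0.63  -0.89   1.876  0.214  1.705 -2.163]
[np.float64(35.0), np.float64(33.7), np.float64(32.0), np.float64(30.6), np.float64(29.2)] [-40.   1.   0.] 0.6 0.3 [ 0.322 -0.395  0.242] [-1.418 -0.172  2.018  0.526  1.181 -3.12 ]
[np.float64(34.2), np.float64(33.1), np.float64(31.9), np.float64(30.8), np.float64(29.6)] [-40.   0.   1.] 0.25 0.7 [ 0.2   -0.122  0.684] [-2.237 -0.803  1.484  0.898  2.63  -3.114]
[np.float64(34.5), np.float64(33.5), np.float64(32.6), np.float64(31.6), np.float64(30.6)] [-120.    0.    1.] 0.4 0.7 [-0.178 -0.271  0.74 ] [-2.85  -0.159  1.022  0.661  2.63   2.377]
[np.float64(34.3), np.float64(33.4), np.float64(32.5), np.float64(31.6), np.float64(30.6)] [-80.   0.   1.] 0.25 0.7 [ 0.111 -0.184  0.641] [-2.542 -0.748  1.58   0.713  2.63   2.693]
[np.float64(
[... 1086 characters left out ...]
, np.float64(12.1), np.float64(10.3), np.float64(8.5), np.float64(7.0)] [-120.    0.    1.] 0.4 0.7 [-0.167 -0.332  0.81 ] [-2.299  0.071  0.534 -0.148  2.63   2.729]
[np.float64(12.7), np.float64(12.3), np.float64(10.7), np.float64(9.2), np.float64(7.9)] [-80.   0.   1.] 0.4 0.7 [ 0.105 -0.405  0.808] [-1.676  0.146  0.457  0.198  2.63  -2.626]
[np.float64(12.4), np.float64(11.1), np.float64(9.9), np.float64(8.8), np.float64(7.9)] [-80.   1.   0.] 0.8 0.3 [ 0.122 -0.882  0.252] [-1.604  1.041  0.3    0.118  1.878 -2.689]
[np.float64(12.7), np.float64(12.6), np.float64(11.1), np.float64(9.6), np.float64(8.1)] [0. 0. 1.] 0.25 0.7 [0.141 0.063 0.706] [-0.96  -0.727  1.315  0.232  2.63  -1.889]
```

```bash
cat > pl.py <<'E'
from kin import *
import itertools
np.set_printoptions(precision=3,suppress=True)
dirs=[np.array(d,float)/np.linalg.norm(d) for d in itertools.product((-1,0,1),repeat=3) if any(d)]+[np.array([np.cos(a),np.sin(a),0]) for a in np.radians(np.arange(15,360,30))]
def greedy(q,n,zref=np.array([0,0,-1.]),zmin=.22):
    for k in range(n):
        x,Q=FK(q); best=None
        for d in dirs:
            t=np.round(Q.T@d*.99,2); qn=row(q,x+.4*(Q@t),Q); xn,Qn=FK(qn)
            if xn[2]<zmin or np.hypot(xn[0],xn[1])<.15: continue
            c=np.degrees(np.arccos(min(1,Qn[:,2]@zref)))
            if best is None or c<best[0]: best=(c,qn,t,Qn)
        q=best[1]; print(best[2].tolist(),round(best[0],2),FK(q)[0],np.round(tilt(best[3]),1))
        if best[0]<.6: break
    return q
E
python3 - <<'E'
from h import *; from pl import *
o=get_obs(); q=o['q']; x,R=FK(q); R=Ro.from_quat(o['eef_rot'][[1,2,3,0]]).as_matrix()
print(o['time_s'],x,tilt(R))
for g in([.04,.25,.5],[.08,.26,.5]):
    g=np.array(g); print('to',g,(R.T@(g-x))/.4/2)
    qn,e=ik(g,R,[1.,-.7,1.8,0,2.,-.2],.6); print(qn,e); greedy(qn,10)
E
```

```text
4.4 [0.408 0.851 0.349] (np.float64(12.863572219582183), np.float64(64.31093496132713))
to [0.04 0.25 0.5 ] [ 0.09  -0.812 -0.379]
[ 0.844 -0.831  1.838  0.065  1.918 -0.252] 7.389249644159042e-09
[-0.43, -0.87, -0.2] 11.85 [0.042 0.221 0.508] [11.9 62.5]
[-0.43, -0.87, -0.18] 10.21 [0.046 0.206 0.521] [10.2 59.1]
[-0.43, -0.88, -0.15] 8.59 [0.052 0.191 0.534] [ 8.6 55.1]
[-0.43, -0.88, -0.12] 7.01 [0.06  0.174 0.548] [ 7.  50.4]
[-0.43, -0.89, -0.09] 5.46 [0.072 0.156 0.561] [ 5.5 45. ]
[-0.19, -0.97, -0.08] 3.9 [0.074 0.139 0.574] [ 3.9 36.3]
[-0.28, -0.67, 0.67] 2.52 [0.09  0.131 0.552] [ 2.5 23.3]
[-0.29, -0.65, 0.69] 1.36 [0.11  0.118 0.528] [ 1.4 -3.8]
[-0.43, -0.89, 0.0] 0.83 [0.13  0.082 0.537] [  0.8 -60.6]
[-0.65, -0.75, 0.01] 0.8 [0.149 0.035 0.54 ] [  0.8 -80. ]
to [0.08 0.26 0.5 ] [ 0.05  -0.78  -0.371]
[ 0.712 -0.786  1.823  0.094  1.897 -0.373] 1.3290453846723822e-13
[-0.18, -0.95, -0.22] 12.36 [0.069 0.222 0.504] [12.4 63.9]
[-0.18, -0.95, -0.21] 10.63 [0.065 0.208 0.517] [10.6 61.9]
[-0.18, -0.96, -0.18] 8.93 [0.059 0.194 0.53 ] [ 8.9 59.1]
[-0.43, -0.88, -0.13] 7.29 [0.07  0.176 0.544] [ 7.3 56.4]
[-0.19, -0.97, -0.12] 5.61 [0.07  0.16  0.557] [ 5.6 52.7]
[-0.19, -0.97, -0.09] 3.96 [0.072 0.144 0.571] [ 4.  47.3]
[-0.29, -0.68, 0.66] 2.45 [0.089 0.135 0.549] [ 2.4 40.7]
[-0.29, -0.66, 0.68] 1.03 [0.108 0.123 0.525] [ 1.  28.7]
[-0.43, -0.89, -0.01] 0.15 [0.128 0.086 0.534] [   0.2 -107.1]
```

Call:
{"api": "play_rows", "payload": {"plan": [[85,[0.05,-0.78,-0.37],0],[85,[0.05,-0.78,-0.37],0],[85,[0.05,-0.78,-0.37],0],[85,[0.05,-0.78,-0.37],0],[85,[0.05,-0.78,-0.37],0],[85,[0.05,-0.78,-0.37],0],[85,[0.05,-0.78,-0.37],0],[85,[0.05,-0.78,-0.37],0]]}}

```text
time_s: 5.2
eef_pos: [0.243, 0.5554, 0.4284]
eef_rot: [0.026, 0.22, 0.969, 0.111]
wrist_force: [-0.2, 0.5, 0.7]
opening: 0.999
grasp_force: 0.0
```

Call:
{"api": "play_rows", "payload": {"plan": [[85,[0.05,-0.78,-0.37],0],[85,[0.05,-0.78,-0.37],0],[85,[0.05,-0.78,-0.37],0],[85,[0.05,-0.78,-0.37],0],[85,[0.05,-0.78,-0.37],0],[85,[0.05,-0.78,-0.37],0],[85,[0.05,-0.78,-0.37],0],[85,[0.05,-0.78,-0.37],0]]}}

```text
time_s: 6.0
eef_pos: [0.0791, 0.2599, 0.5043]
eef_rot: [0.029, 0.22, 0.968, 0.113]
wrist_force: [0.7, 0.1, 1.3]
opening: 0.993
grasp_force: 0.0
```

Call:
{"api": "play_rows", "payload": {"plan": [[85,[-0.18,-0.95,-0.22],0]]}}

```text
time_s: 6.1
eef_pos: [0.07, 0.2278, 0.5048]
eef_rot: [0.024, 0.217, 0.971, 0.102]
wrist_force: [-10.0, -16.4, -12.9]
opening: 0.996
grasp_force: 0.0
```

Call:
{"api": "play_rows", "payload": {"plan": [[85,[-0.18,-0.95,-0.21],0]]}}

```text
time_s: 6.2
eef_pos: [0.0671, 0.2122, 0.5169]
eef_rot: [0.022, 0.222, 0.971, 0.084]
wrist_force: [-0.1, -0.3, 1.0]
opening: 1.002
grasp_force: 0.0
```

Call:
{"api": "play_rows", "payload": {"plan": [[85,[-0.18,-0.96,-0.18],0]]}}

```text
time_s: 6.3
eef_pos: [0.0617, 0.1977, 0.5326]
eef_rot: [0.024, 0.222, 0.972, 0.071]
wrist_force: [0.6, -0.1, 0.6]
opening: 0.993
grasp_force: 0.0
```

Call:
{"api": "play_rows", "payload": {"plan": [[85,[-0.43,-0.88,-0.13],0]]}}

```text
time_s: 6.4
eef_pos: [0.0712, 0.1794, 0.547]
eef_rot: [0.022, 0.219, 0.974, 0.057]
wrist_force: [0.0, -1.2, -0.6]
opening: 0.996
grasp_force: 0.0
```

```bash
python3 - <<'E'
from h import *; from pl import *
o=get_obs(); q=o['q']; x,_=FK(q); R=Ro.from_quat(o['eef_rot'][[1,2,3,0]]).as_matrix()
print(o['time_s'],x,tilt(R),q); greedy(q,10)
E
```

```text
6.4 [0.062 0.174 0.547] (np.float64(7.030975648251889), np.float64(55.95456913068732)) [ 0.384 -0.895  1.743  0.084  2.189 -0.692]
[-0.18, -0.97, -0.11] 5.35 [0.059 0.161 0.561] [ 5.3 50.4]
[-0.18, -0.97, -0.08] 3.8 [0.057 0.146 0.574] [ 3.8 40.8]
[-0.28, -0.67, 0.67] 2.44 [0.07  0.141 0.552] [ 2.4 24.3]
[-0.28, -0.65, 0.69] 1.47 [0.086 0.134 0.529] [  1.5 -13. ]
[-0.64, -0.75, 0.01] 1.24 [0.115 0.101 0.537] [  1.2 -56.5]
[-0.75, -0.26, 0.59] 1.24 [0.147 0.074 0.509] [  1.2 -64. ]
[-0.64, -0.75, 0.02] 1.21 [0.163 0.026 0.511] [  1.2 -71.2]
[-0.18, -0.97, 0.02] 1.09 [ 0.161 -0.023  0.515] [  1.1 -96.9]
[-0.3, -0.62, 0.71] 1.07 [ 0.164 -0.06   0.481] [   1.1 -105.7]
[0.33, -0.93, 0.02] 1.03 [ 0.139 -0.102  0.484] [   1.  -136.9]
```

Call:
{"api": "play_rows", "payload": {"plan": [[85,[-0.18,-0.97,-0.11],0]]}}

```text
time_s: 6.5
eef_pos: [0.0717, 0.1626, 0.5605]
eef_rot: [0.02, 0.222, 0.974, 0.042]
wrist_force: [0.5, 0.5, -0.3]
opening: 0.995
grasp_force: 0.0
```

Call:
{"api": "play_rows", "payload": {"plan": [[85,[-0.18,-0.97,-0.08],0]]}}

```text
time_s: 6.6
eef_pos: [0.0719, 0.1457, 0.5748]
eef_rot: [0.017, 0.222, 0.974, 0.027]
wrist_force: [-0.4, 0.4, 0.4]
opening: 0.997
grasp_force: 0.0
```

Call:
{"api": "play_rows", "payload": {"plan": [[85,[-0.28,-0.67,0.67],0]]}}

```text
time_s: 6.7
eef_pos: [0.0885, 0.1377, 0.555]
eef_rot: [0.016, 0.224, 0.974, 0.016]
wrist_force: [1.6, 0.5, -0.5]
opening: 0.996
grasp_force: 0.0
```

Call:
{"api": "play_rows", "payload": {"plan": [[85,[-0.28,-0.65,0.69],0]]}}

```text
time_s: 6.8
eef_pos: [0.1076, 0.1265, 0.5284]
eef_rot: [0.009, 0.223, 0.975, 0.003]
wrist_force: [0.2, 0.3, -1.3]
opening: 0.996
grasp_force: 0.0
```

Call:
{"api": "play_rows", "payload": {"plan": [[85,[0,0,0],0]]}}

```text
time_s: 6.9
eef_pos: [0.108, 0.1262, 0.5251]
eef_rot: [0.005, 0.225, 0.974, 0.002]
wrist_force: [-0.5, 0.8, 0.5]
opening: 0.991
grasp_force: 0.0
```

```bash
python3 - <<'E'
from h import *; from pl import *
for i in range(3): o=get_obs(); print(o['q'])
q=o['q']; x,_=FK(q); R=Ro.from_quat(o['eef_rot'][[1,2,3,0]]).as_matrix()
print(o['time_s'],o['eef_pos'],x,tilt(R),q)
yz=np.arctan2(R[1,1],R[0,1]); print('y az',np.degrees(yz))
g=np.array([.477,.314,.30]); print((R.T@(g-x))/.4)
E
```

```text
[ 0.071 -0.893  1.786  0.002  2.237 -1.046]
[ 0.071 -0.893  1.786  0.002  2.237 -1.046]
[ 0.071 -0.893  1.786  0.002  2.237 -1.046]
6.9 [0.108 0.126 0.525] [0.099 0.126 0.525] (np.float64(0.6003590992594006), np.float64(12.302883199422787)) [ 0.071 -0.893  1.786  0.002  2.237 -1.046]
y az 64.01452534314987
[-0.638  0.833  0.573]
```

Call:
{"api": "play_rows", "payload": {"plan": [[85,[-0.62,0.825,0.56],-0.16],[85,[-0.62,0.825,0.56],-0.16],[85,[-0.62,0.825,0.56],-0.16],[85,[-0.62,0.825,0.56],-0.16],[85,[-0.62,0.825,0.56],-0.16],[85,[-0.62,0.825,0.56],-0.16],[85,[-0.62,0.825,0.56],-0.16],[85,[-0.62,0.825,0.56],-0.16],[85,[-0.62,0.825,0.56],-0.16],[85,[-0.62,0.825,0.56],-0.16]]}}

```text
time_s: 7.9
eef_pos: [0.4785, 0.319, 0.3069]
eef_rot: [0.006, -0.026, 1.0, 0.001]
wrist_force: [-0.5, -1.0, 0.1]
opening: 0.993
grasp_force: 0.0
```

Call:
{"api": "play_rows", "payload": {"plan": [[85,[0,0,0],0]]}}

```text
time_s: 8.0
eef_pos: [0.4775, 0.3183, 0.3076]
eef_rot: [0.006, -0.026, 1.0, 0.001]
wrist_force: [-0.4, 0.3, -0.4]
opening: 0.997
grasp_force: 0.0
```

```bash
python3 - <<'E'
from h import *; from pl import *
o=get_obs(); q=o['q']; x=o['eef_pos']; R=Ro.from_quat(o['eef_rot'][[1,2,3,0]]).as_matrix()
print(o['time_s'],x,FK(q)[0],tilt(R),q,'yaz',np.degrees(np.arctan2(R[1,1],R[0,1])))
D2=D+[(.071,-.893,1.786,.002,2.237,-1.046,.108,.1262,.5251),tuple(q)+tuple(x)]
s=least_squares(lambda p:np.concatenate([fk(d[:6],p)[0]-d[6:9] for d in D2]),P); print(repr(s.x),abs(s.fun).max())
print('down',(R.T@(np.array([.477,.314,.161])-x))/.4)
p=camera("top"); im=p["image"]; cv2.imwrite("pics/v3.png",cv2.resize(im[150:330,90:290,::-1],(800,720))[60:660])
E
```

```text
8.0 [0.478 0.318 0.308] [0.477 0.318 0.308] (np.float64(0.6746503176694123), np.float64(12.895343695531311)) [ 0.382  0.117  1.526 -0.002  1.488 -1.241] yaz 93.03006982997539
array([0.306, 0.439, 0.514, 0.086, 0.311, 0.118, 0.   ]) 0.0002979307127083941
down [ 0.006 -0.011  0.367]
```

View pics/v3.png

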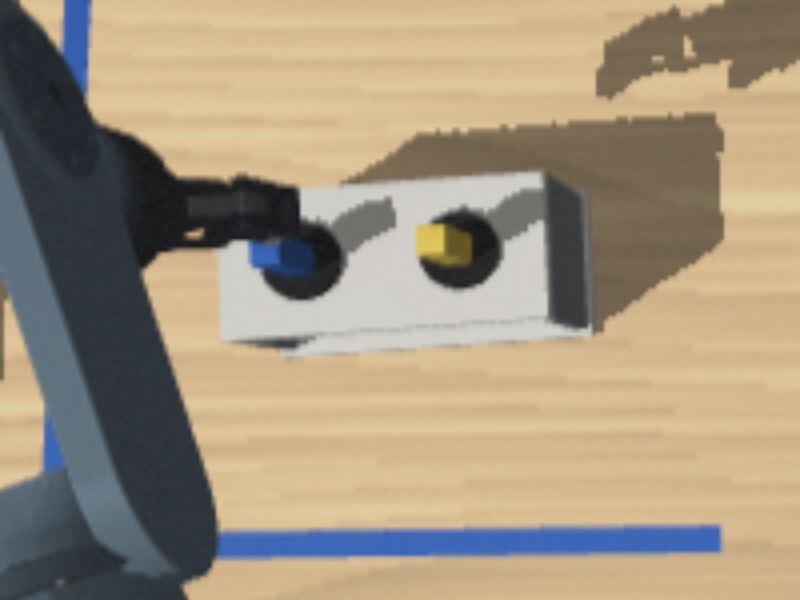

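Call:
{"api": "play_rows", "payload": {"plan": [[85,[0.006,-0.011,0.15],0],[85,[0.006,-0.011,0.27],0],[85,[0.006,-0.011,0.34],0],[85,[0.006,-0.011,0.365],0],[85,[0.006,-0.011,0.365],0],[0,[0.006,-0.011,0.365],0],[0,[0.006,-0.011,0.365],0],[0,[0.006,-0.011,0.365],0],[0,[0.006,-0.011,0.365],0],[0,[0.006,-0.011,0.365],0]]}}

```text
time_s: 9.05
eef_pos: [0.4772, 0.313, 0.164]
eef_rot: [0.008, -0.026, 1.0, 0.002]
wrist_force: [-1.0, 0.2, 3.8]
opening: 0.201
grasp_force: 58.7
```

Call:
{"api": "play_rows", "payload": {"plan": [[0,[0,0,0],0],[0,[0,0,0],0],[0,[0,0,0],0]]}}

```text
time_s: 9.35
eef_pos: [0.4772, 0.313, 0.164]
eef_rot: [0.008, -0.026, 1.0, 0.002]
wrist_force: [-0.4, -0.7, 7.1]
opening: 0.204
grasp_force: 58.8
```

```bash
sed -i 's/^P=.*/P=[.306,.439,.514,.086,.311,.118,0.]/; s/LO=np.array(\[-2.99,-.89,.3,/LO=np.array([-2.99,-.893,.298,/' kin.py; python3 - <<'E'
from h import *; from pl import *
for i in range(1):
    o=get_obs(); print(o['time_s'],o['eef_pos'],o['opening'],o['grasp_force'],o['wrist_force'],o['q'])
p=camera("side"); cv2.imwrite("pics/v4.png",cv2.resize(p["image"][90:240,180:330,::-1],(600,600)))
E
```

```text
9.35 [0.477 0.313 0.164] 0.20408953669463578 58.79440784454346 [-0.407 -0.689  7.109] [ 0.374  0.23   1.692 -0.002  1.204 -1.249]
```

View pics/v4.png

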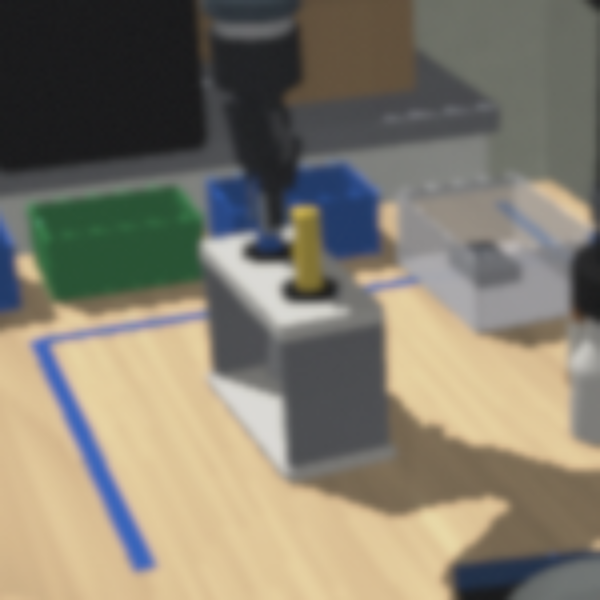

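Call:
{"api": "play_rows", "payload": {"plan": [[0,[0,0,-0.05],0],[0,[0,0,-0.15],0],[0,[0,0,-0.25],0],[0,[0,0,-0.35],0],[0,[0,0,-0.45],0],[0,[0,0,-0.5],0],[0,[0,0,-0.5],0]]}}

```text
time_s: 10.1
eef_pos: [0.4752, 0.3127, 0.3667]
eef_rot: [0.01, -0.026, 1.0, 0.002]
wrist_force: [-0.7, 0.1, -2.0]
opening: 0.204
grasp_force: 58.7
```

```bash
python3 - <<'E'
from h import *; from pl import *
o=get_obs(); x=o['eef_pos']; q=o['q']; R=Ro.from_quat(o['eef_rot'][[1,2,3,0]]).as_matrix()
print(o['time_s'],x,tilt(R),o['opening'],o['grasp_force'],o['wrist_force'],q)
az=-.15; zr=np.array([np.sin(.61)*np.cos(az),np.sin(.61)*np.sin(az),-np.cos(.61)])
for g in([.79,.0,.52],[.81,.0,.46]):
    g=np.array(g); print('to',(R.T@(g-x))/.4)
    qn,e=ik(g,R,[-.15,.7,.4,0,2.,-1.8],.6); print(qn,e,FK(qn)[0]); greedy(qn,22,zr,.4)
E
```

```text
10.1 [0.475 0.313 0.367] (np.float64(1.1862012762629481), np.float64(15.380087700109845)) 0.2036868701968321 58.698002099990845 [-0.706  0.058 -1.968] [ 0.375  0.075  1.456 -0.002  1.59  -1.249]
to [-0.752 -0.821 -0.372]
[-0.154  0.723  0.298  0.01   2.101 -1.772] 0.0011767227946562256 [0.789 0.    0.519]
[-0.71, -0.03, -0.69] 32.12 [0.79  0.    0.532] [2.9 6.2]
[-0.73, -0.03, -0.66] 30.4 [0.792 0.001 0.543] [4.7 3.9]
[-0.75, -0.04, -0.64] 28.66 [0.794 0.    0.554] [6.4 2.9]
[-0.77, -0.04, -0.62] 26.92 [0.797 0.    0.565] [8.2 2.3]
[-0.79, -0.04, -0.59] 25.16 [0.8   0.    0.575] [10.   1.9]
[-0.81, -0.04, -0.57] 23.4 [0.803 0.    0.585] [11.8  1.6]
[-0.83, -0.04, -0.54] 21.62 [0.807 0.    0.595] [13.6  1.4]
[-0.84, -0.04, -0.52] 19.85 [0.811 0.    0.605] [15.5  1.3]
[-0.86, -0.04, -0.49] 18.07 [0.815 0.001 0.614] [17.3  1.1]
[-0.88, -0.04, -0.46] 16.3 [0.819 0.001 0.623] [19.2  1. ]
[-0.89, -0.04, -0.43] 14.54 [0.824 0.001 0.632] [21.1  0.9]
[-0.9, -0.04, -0.4] 12.8 [0.829 0.001 0.641] [23.   0.9]
[-0.92, -0.04, -0.37] 11.09 [0.835 0.001 0.65 ] [24.9  0.8]
[-0.93, -0.04, -0.34] 9.46 
[... 1226 characters left out ...]
0.44] 14.93 [0.847 0.001 0.601] [20.7  0.9]
[-0.9, -0.04, -0.41] 13.18 [0.852 0.001 0.611] [22.5  0.9]
[-0.91, -0.04, -0.38] 11.46 [0.856 0.001 0.621] [24.4  0.8]
[-0.93, -0.04, -0.35] 9.8 [0.861 0.002 0.631] [26.4  0.8]
[-0.94, -0.05, -0.32] 8.25 [0.866 0.001 0.641] [28.3  0.7]
[-0.95, -0.05, -0.28] 6.88 [0.872 0.001 0.65 ] [30.2  0.7]
[-0.96, -0.05, -0.25] 5.82 [0.877 0.001 0.66 ] [32.1  0.6]
[-0.96, -0.05, -0.22] 5.28 [0.883 0.001 0.669] [34.1  0.6]
[-0.36, -0.72, -0.58] 5.23 [ 0.869 -0.034  0.691] [35.   0.5]
[0.05, -0.99, -0.01] 5.23 [ 0.867 -0.084  0.69 ] [35.1  0.5]
[0.05, -0.99, -0.01] 5.22 [ 0.863 -0.133  0.687] [35.4  0.5]
[0.05, -0.99, -0.0] 5.22 [ 0.859 -0.182  0.682] [35.7  0.3]
```

```bash
python3 - <<'E'
from h import *; from pl import *
o=get_obs(); x=o['eef_pos']; q=o['q']; R=Ro.from_quat(o['eef_rot'][[1,2,3,0]]).as_matrix()
g=np.array([.79,-.03,.51]); print('to',(R.T@(g-x))/.4/2)
for az in(-.22,-.35):
  q,e=ik(g,R,[-.15,.7,.4,0,2.,-1.8],.6); print(q,e,FK(q)[0])
  for k in range(19):
    X,Q=FK(q); d=np.array([np.cos(az)*.7,np.sin(az)*.7,.7]); 
    if k%6==0: t=np.round(Ro.from_rotvec([0,-.087,0]).as_matrix()@Q.T@d if 0 else Q.T@d,2)
    q=row(q,X+.4*Q@t,Q)
    if k%6 in(0,5): print(k,t,FK(q)[0],np.round(tilt(FK(q)[1]),1),q)
E
```

```text
to [-0.374 -0.448 -0.174]
[-0.191  0.715  0.331  0.011  2.077 -1.81 ] 4.74539839354382e-07 [ 0.79 -0.03  0.51]
0 [-0.69 -0.19 -0.69] [ 0.793 -0.036  0.524] [2.7 5.1] [-0.2    0.717  0.298  0.016  2.081 -1.816]
5 [-0.69 -0.19 -0.69] [ 0.79  -0.064  0.595] [11.4 -1.6] [-0.247  0.63   0.298  0.048  2.019 -1.845]
6 [-0.8  -0.2  -0.55] [ 0.793 -0.069  0.604] [13.2 -2.1] [-0.255  0.62   0.298  0.054  1.998 -1.849]
11 [-0.8  -0.2  -0.55] [ 0.8   -0.09   0.663] [22.3 -3.5] [-0.293  0.557  0.298  0.092  1.905 -1.868]
12 [-0.89 -0.21 -0.39] [ 0.805 -0.094  0.671] [24.2 -3.8] [-0.299  0.552  0.298  0.1    1.879 -1.87 ]
17 [-0.89 -0.21 -0.39] [ 0.819 -0.111  0.724] [33.6 -4.7] [-0.329  0.508  0.298  0.138  1.761 -1.882]
18 [-0.94 -0.22 -0.2 ] [ 0.826 -0.114  0.731] [35.6 -4.9] [-0.333  0.507  0.298  0.145  1.729 -1.884]
[-0.191  0.715  0.331  0.011  2.077 -1.81 ] 4.74539839354382e-07 [ 0.79 -0.03  0.51]
0 [-0.66 -0.27 -0.69] [ 0.793 -0.04   0.525] [2.7 5. ] [-0.206  0.717  0.298  0.016  2.082 -1.821]
5 [-0.66 -0.27 -0.69] [ 0.786 -0.085  0.596] [11.2 -2.4] [-0.276  0.628  0.298  0.05   2.024 -1.873]
6 [-0.77 -0.29 -0.56] [ 0.788 -0.094  0.606] [13. -3.] [-0.289  0.618  0.298  0.058  2.004 -1.881]
11 [-0.77 -0.29 -0.56] [ 0.79  -0.13   0.665] [22.  -5.1] [-0.349  0.554  0.298  0.102  1.916 -1.917]
12 [-0.86 -0.3  -0.4 ] [ 0.795 -0.137  0.672] [23.9 -5.5] [-0.359  0.548  0.298  0.111  1.89  -1.922]
17 [-0.86 -0.3  -0.4 ] [ 0.806 -0.165  0.726] [33.3 -6.9] [-0.405  0.505  0.298  0.158  1.775 -1.946]
18 [-0.91 -0.32 -0.21] [ 0.812 -0.171  0.732] [35.2 -7.2] [-0.413  0.503  0.298  0.167  1.744 -1.95 ]
```

Call:
{"api": "play_rows", "payload": {"plan": [[0,[-0.374,-0.448,-0.174],0],[0,[-0.374,-0.448,-0.174],0],[0,[-0.374,-0.448,-0.174],0],[0,[-0.374,-0.448,-0.174],0],[0,[-0.374,-0.448,-0.174],0],[0,[-0.374,-0.448,-0.174],0]]}}

```text
time_s: 10.7
eef_pos: [0.6348, 0.136, 0.4319]
eef_rot: [0.006, -0.023, 1.0, 0.001]
wrist_force: [-0.6, 1.0, -1.7]
opening: 0.203
grasp_force: 58.9
```

Call:
{"api": "play_rows", "payload": {"plan": [[0,[-0.374,-0.448,-0.174],0],[0,[-0.374,-0.448,-0.174],0],[0,[-0.374,-0.448,-0.174],0],[0,[-0.374,-0.448,-0.174],0],[0,[-0.374,-0.448,-0.174],0],[0,[-0.374,-0.448,-0.174],0]]}}

```text
time_s: 11.3
eef_pos: [0.7938, -0.0359, 0.4973]
eef_rot: [0.004, -0.024, 1.0, 0.002]
wrist_force: [0.3, -0.4, -3.0]
opening: 0.206
grasp_force: 59.0
```

Call:
{"api": "play_rows", "payload": {"plan": [[0,[-0.69,-0.19,-0.69],0]]}}

```text
time_s: 11.4
eef_pos: [0.7957, -0.0374, 0.5105]
eef_rot: [0.015, -0.026, 1.0, 0.002]
wrist_force: [-0.6, 0.4, -1.6]
opening: 0.201
grasp_force: 59.0
```

Call:
{"api": "play_rows", "payload": {"plan": [[0,[-0.69,-0.19,-0.69],0]]}}

```text
time_s: 11.5
eef_pos: [0.7954, -0.0425, 0.5283]
eef_rot: [0.033, -0.027, 0.999, 0.0]
wrist_force: [0.0, 0.5, -0.1]
opening: 0.209
grasp_force: 59.1
```

Call:
{"api": "play_rows", "payload": {"plan": [[0,[-0.69,-0.19,-0.69],0]]}}

```text
time_s: 11.6
eef_pos: [0.7946, -0.0478, 0.5454]
eef_rot: [0.05, -0.027, 0.998, -0.002]
wrist_force: [-0.7, 0.4, -1.1]
opening: 0.204
grasp_force: 59.1
```

Call:
{"api": "play_rows", "payload": {"plan": [[0,[-0.69,-0.19,-0.69],0]]}}

```text
time_s: 11.7
eef_pos: [0.7936, -0.0533, 0.5615]
eef_rot: [0.066, -0.027, 0.997, -0.004]
wrist_force: [-0.0, 0.2, -1.0]
opening: 0.204
grasp_force: 59.0
```

Call:
{"api": "play_rows", "payload": {"plan": [[0,[-0.69,-0.19,-0.69],0]]}}

```text
time_s: 11.8
eef_pos: [0.7925, -0.0587, 0.5767]
eef_rot: [0.081, -0.026, 0.996, -0.005]
wrist_force: [-0.5, -0.3, -0.0]
opening: 0.203
grasp_force: 59.0
```

Call:
{"api": "play_rows", "payload": {"plan": [[0,[-0.69,-0.19,-0.69],0]]}}

```text
time_s: 11.9
eef_pos: [0.7911, -0.0639, 0.5914]
eef_rot: [0.096, -0.026, 0.995, -0.007]
wrist_force: [0.2, 0.4, -0.8]
opening: 0.207
grasp_force: 59.0
```

Call:
{"api": "play_rows", "payload": {"plan": [[0,[-0.8,-0.2,-0.55],0]]}}

```text
time_s: 12.0
eef_pos: [0.7946, -0.0689, 0.6018]
eef_rot: [0.112, -0.026, 0.993, -0.009]
wrist_force: [0.5, 0.3, -0.9]
opening: 0.201
grasp_force: 59.1
```

Call:
{"api": "play_rows", "payload": {"plan": [[0,[-0.8,-0.2,-0.55],0]]}}

```text
time_s: 12.1
eef_pos: [0.7984, -0.0738, 0.6092]
eef_rot: [0.126, -0.026, 0.992, -0.01]
wrist_force: [1.2, -0.2, -1.4]
opening: 0.204
grasp_force: 59.0
```

Call:
{"api": "play_rows", "payload": {"plan": [[0,[-0.8,-0.2,-0.55],0]]}}

```text
time_s: 12.2
eef_pos: [0.8011, -0.0783, 0.6184]
eef_rot: [0.14, -0.026, 0.99, -0.012]
wrist_force: [0.2, -0.1, -0.8]
opening: 0.204
grasp_force: 59.0
```

Call:
{"api": "play_rows", "payload": {"plan": [[0,[-0.8,-0.2,-0.55],0]]}}

```text
time_s: 12.3
eef_pos: [0.8028, -0.0825, 0.6296]
eef_rot: [0.155, -0.026, 0.987, -0.014]
wrist_force: [-0.1, 0.0, -1.1]
opening: 0.204
grasp_force: 59.0
```

```bash
python3 - <<'E'
from h import *; from pl import *
o=get_obs(); q=o['q']; R=Ro.from_quat(o['eef_rot'][[1,2,3,0]]).as_matrix()
print(o['time_s'],o['eef_pos'],tilt(R),q)
for k in range(9):
    X,Q=FK(q); t=[-.8,-.2,-.55] if k<2 else [-.89,-.21,-.39]; q=row(q,X+.4*Q@t,Q); print(k,FK(q)[0],np.round(tilt(FK(q)[1]),1))
E
```

```text
12.3 [ 0.803 -0.083  0.63 ] (np.float64(17.921197134835452), np.float64(-3.4965048364285645)) [-0.275  0.593  0.299  0.07   1.942 -1.862]
0 [ 0.802 -0.086  0.642] [19.7 -3.7]
1 [ 0.802 -0.09   0.655] [21.6 -3.9]
2 [ 0.807 -0.094  0.663] [23.5 -4.1]
3 [ 0.812 -0.098  0.672] [25.3 -4.3]
4 [ 0.816 -0.101  0.681] [27.2 -4.5]
5 [ 0.819 -0.104  0.692] [29.1 -4.7]
6 [ 0.821 -0.108  0.704] [31.  -4.8]
7 [ 0.823 -0.111  0.716] [32.9 -5. ]
8 [ 0.823 -0.113  0.729] [34.8 -5.1]
```

Nine more pushes for the lean.

Call:
{"api": "play_rows", "payload": {"plan": [[0,[-0.8,-0.2,-0.55],0]]}}

```text
time_s: 12.4
eef_pos: [0.8037, -0.0865, 0.6422]
eef_rot: [0.171, -0.025, 0.985, -0.016]
wrist_force: [-0.0, 0.6, -1.1]
opening: 0.202
grasp_force: 59.0
```

Call:
{"api": "play_rows", "payload": {"plan": [[0,[-0.8,-0.2,-0.55],0]]}}

```text
time_s: 12.5
eef_pos: [0.8039, -0.0902, 0.6556]
eef_rot: [0.186, -0.025, 0.982, -0.018]
wrist_force: [-0.2, 0.2, -0.4]
opening: 0.207
grasp_force: 59.0
```

Call:
{"api": "play_rows", "payload": {"plan": [[0,[-0.89,-0.21,-0.39],0]]}}

```text
time_s: 12.6
eef_pos: [0.8091, -0.094, 0.665]
eef_rot: [0.203, -0.025, 0.979, -0.02]
wrist_force: [-0.6, 0.1, -0.9]
opening: 0.206
grasp_force: 59.1
```

Call:
{"api": "play_rows", "payload": {"plan": [[0,[-0.89,-0.21,-0.39],0]]}}

```text
time_s: 12.7
eef_pos: [0.8148, -0.0978, 0.6718]
eef_rot: [0.218, -0.025, 0.975, -0.022]
wrist_force: [-0.1, 0.9, -0.8]
opening: 0.205
grasp_force: 59.1
```

Call:
{"api": "play_rows", "payload": {"plan": [[0,[-0.89,-0.21,-0.39],0]]}}

```text
time_s: 12.8
eef_pos: [0.8193, -0.1014, 0.6802]
eef_rot: [0.233, -0.025, 0.972, -0.024]
wrist_force: [-0.2, 0.6, -1.5]
opening: 0.204
grasp_force: 59.1
```

Call:
{"api": "play_rows", "payload": {"plan": [[0,[-0.89,-0.21,-0.39],0]]}}

```text
time_s: 12.9
eef_pos: [0.8226, -0.1047, 0.6905]
eef_rot: [0.248, -0.024, 0.968, -0.027]
wrist_force: [0.7, -0.4, -1.1]
opening: 0.204
grasp_force: 59.1
```

Call:
{"api": "play_rows", "payload": {"plan": [[0,[-0.89,-0.21,-0.39],0]]}}

```text
time_s: 13.0
eef_pos: [0.8249, -0.1078, 0.7022]
eef_rot: [0.264, -0.024, 0.964, -0.029]
wrist_force: [-0.2, -0.5, -1.5]
opening: 0.197
grasp_force: 59.1
```

Call:
{"api": "play_rows", "payload": {"plan": [[0,[-0.89,-0.21,-0.39],0]]}}

```text
time_s: 13.1
eef_pos: [0.8264, -0.1108, 0.7149]
eef_rot: [0.279, -0.024, 0.959, -0.031]
wrist_force: [0.8, 0.4, -1.6]
opening: 0.203
grasp_force: 59.1
```

Call:
{"api": "play_rows", "payload": {"plan": [[0,[-0.89,-0.21,-0.39],0]]}}

```text
time_s: 13.2
eef_pos: [0.827, -0.1135, 0.7282]
eef_rot: [0.295, -0.023, 0.955, -0.034]
wrist_force: [0.7, -0.1, -1.4]
opening: 0.204
grasp_force: 59.1
```

```bash
python3 - <<'E'
from h import *; from pl import *
o=get_obs(); q=o['q']; R=Ro.from_quat(o['eef_rot'][[1,2,3,0]]).as_matrix()
print(o['time_s'],o['eef_pos'],tilt(R),q); print(R)
c=np.array([.5675,-.191]); az=np.radians(-12.6); S=np.array([[np.cos(az),-np.sin(az)],[np.sin(az),np.cos(az)]])
for n in("side","top"):
    p=camera(n); b=masks_of(p,"bead0")
    for r in b:
        if r["conf"]<.3: continue
        Q=cloud(p,r["mask"]); Q=Q[(Q[:,2]>.036)&(Q[:,2]<.048)]
        if len(Q): m=np.r_[np.median(Q[:,:2],0)]; print(n,round(r["conf"],2),'scope',((m-c)@S*1000).round(),len(Q), p["image"][int(r["rect"][1]),int(r["rect"][0])])
    if n=="side":
        s=cv2.resize(p["image"][215:290,290:390,::-1],(800,600),interpolation=cv2.INTER_CUBIC); cv2.imwrite("pics/v5.png",s)
        for a in np.radians([0,90,180,270]):
            w=np.r_[c+S@(.05*np.array([np.cos(a),np.sin(a)])),.024]; uv=cv2.projectPoints(w[None],p["rvec"],p["tvec"],p["intrinsics"],None)[0].ravel(); print(np.degrees(a).round(),((uv-[290,215])*8).round())
E
```

```text
13.2 [ 0.827 -0.114  0.728] (np.float64(34.544231264417476), np.float64(-5.153981015509417)) [-0.33   0.508  0.299  0.137  1.744 -1.885]
[[-0.825 -0.025  0.565]
 [-0.065  0.997 -0.051]
 [-0.562 -0.079 -0.824]]
side 0.56 scope [ 3. 24.] 49 [171  99  52]
side 0.49 scope [12. -1.] 54 [127  76  42]
side 0.46 scope [ 16. -32.] 41 [125 120 121]
side 0.45 scope [29. 30.] 34 [172 101  57]
0.0 [501. 283.]
90.0 [325. 219.]
180.0 [217. 315.]
270.0 [398. 386.]
top 0.4 scope [ 3. 30.] 51 [215 126  68]
```

View pics/v5.png

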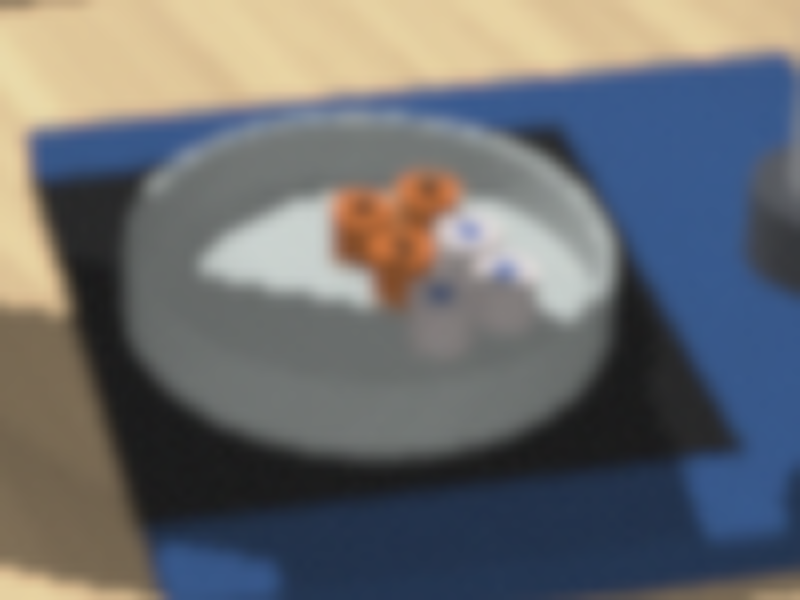

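```bash
cat > sc.py <<'E'
from h import *
c=np.array([.5675,-.191]); az=np.radians(-12.6); S=np.array([[np.cos(az),-np.sin(az)],[np.sin(az),np.cos(az)]])
E
python3 - <<'E'
from sc import *
p=camera("side")
B=[]
for u,v in[(362,207),(428,186),(402,247),(468,230),(505,268),(440,292)]:
    w=at_z(p,290+u/8,215+v/8,.042); B.append((w[:2]-c)@S*1000)
B=np.array(B); print(B.round(1), np.hypot(*B.T).round())
best=[]
for r in(50,54,58,62,64):
    for a in range(-70,71,10):
        f=r*np.array([np.cos(np.radians(a)),np.sin(np.radians(a))]); best.append((np.hypot(*(B-f).T).min().round(1),r,a))
print(sorted(best)[-14:])
# dish fit refine with occlusion free rim (side)
from scipy.optimize import least_squares
for n in("side","top"):
    p=camera(n); q=cloud(p); d=np.hypot(q[:,0]-c[0],q[:,1]-c[1]); P=q[(q[:,2]>.0465)&(q[:,2]<.051)&(d>.07)&(d<.09)]
    s=least_squares(lambda k:np.hypot(*(P[:,:2]-k[:2]).T)-.08,c); print(n,s.x,len(P),np.std(s.fun))
E
```

```text
[[  7.3  28.5]
 [ 33.3  36.9]
 [ 14.6   2.2]
 [ 39.4   7.9]
 [ 45.4 -16.4]
 [ 20.1 -25.8]] [29. 50. 15. 40. 48. 33.]
[(np.float64(24.8), 64, 0), (np.float64(25.0), 54, -70), (np.float64(25.0), 64, -40), (np.float64(25.0), 64, 20), (np.float64(25.4), 58, -50), (np.float64(25.9), 64, 70), (np.float64(26.0), 58, -60), (np.float64(28.7), 58, -70), (np.float64(29.4), 62, -50), (np.float64(30.0), 62, -60), (np.float64(31.4), 64, -50), (np.float64(32.0), 64, -60), (np.float64(32.5), 62, -70), (np.float64(34.4), 64, -70)]
side [ 0.5670093  -0.19197381] 232 0.0018554825700672023
top [ 0.56789256 -0.19019318] 124 0.0011712185297888308
```

```bash
cat > plan.py <<'E'
from sc import *; from pl import *
def state():
    o=get_obs(); return o,o['eef_pos'],Ro.from_quat(o['eef_rot'][[1,2,3,0]]).as_matrix(),o['q']
def tcp(s,R,z=.034): return np.r_[c+S@(np.array(s)/1000),z]-R[:,2]*.144
E
python3 - <<'E'
from plan import *
o,x,R,q=state(); print(o['time_s'],x)
s=tcp((64,5),R); W=[np.array([.45,.05,.62]),s-R[:,2]*.34,s-R[:,2]*.1,s]
for w in W:
    d=w-x; n=max(1,int(np.ceil(np.linalg.norm(d)/.38)))
    for k in range(n*4): q,e=ik(x+d*(k+1)/(4*n),R,q,.6); assert e<1e-3,(w,k,e,q)
    print(w,n,'norm per call',(R.T@d/.4/n),q); x=w
for a in(90,180,270):
    t=tcp(45*np.array([np.cos(np.radians(a)),np.sin(np.radians(a))]),R); q,e=ik(t,R,q,.6); print(a,e,q)
E
```

```text
13.55 [ 0.827 -0.113  0.726]
[0.45 0.05 0.62] 2 norm per call [ 0.451  0.226 -0.165] [-0.196 -0.541  1.563  0.06   1.523 -1.8  ]
[ 0.359 -0.176  0.434] 1 norm per call [ 0.484 -0.521  0.286] [-1.218 -0.761  2.038  0.535  1.58  -2.755]
[ 0.494 -0.188  0.236] 1 norm per call [-0.  -0.   0.6] [-0.826 -0.281  2.155  0.518  0.87  -2.704]
[ 0.55  -0.193  0.153] 1 norm per call [ 0.   -0.    0.25] [-0.729 -0.002  2.106  0.61   0.628 -2.775]
90 3.097868557141951e-14 [-0.717 -0.186  2.271  0.59   0.638 -2.743]
180 1.0674177982426038e-10 [-0.922 -0.29   2.349  0.647  0.764 -2.946]
270 4.32891942918111e-12 [-0.937 -0.118  2.214  0.676  0.743 -2.995]
```

Call:
{"api": "play_rows", "payload": {"plan": [[0,[0.451,0.226,-0.165],0],[0,[0.451,0.226,-0.165],0],[0,[0.451,0.226,-0.165],0],[0,[0.451,0.226,-0.165],0],[0,[0.451,0.226,-0.165],0],[0,[0.451,0.226,-0.165],0]]}}

```text
time_s: 14.15
eef_pos: [0.635, -0.0291, 0.6746]
eef_rot: [0.294, -0.024, 0.955, -0.034]
wrist_force: [-0.1, -0.7, 0.2]
opening: 0.203
grasp_force: 59.0
```

Call:
{"api": "play_rows", "payload": {"plan": [[0,[0.451,0.226,-0.165],0],[0,[0.451,0.226,-0.165],0],[0,[0.451,0.226,-0.165],0],[0,[0.451,0.226,-0.165],0],[0,[0.451,0.226,-0.165],0],[0,[0.451,0.226,-0.165],0]]}}

```text
time_s: 14.75
eef_pos: [0.4493, 0.051, 0.6214]
eef_rot: [0.295, -0.024, 0.955, -0.034]
wrist_force: [1.0, 0.3, -1.7]
opening: 0.2
grasp_force: 59.1
```

Call:
{"api": "play_rows", "payload": {"plan": [[0,[0.484,-0.521,0.286],0],[0,[0.484,-0.521,0.286],0],[0,[0.484,-0.521,0.286],0],[0,[0.484,-0.521,0.286],0],[0,[0.484,-0.521,0.286],0],[0,[0.484,-0.521,0.286],0],[0,[0.484,-0.521,0.286],0],[0,[0.484,-0.521,0.286],0],[0,[0.484,-0.521,0.286],0]]}}

```text
time_s: 15.65
eef_pos: [0.3601, -0.1762, 0.435]
eef_rot: [0.294, -0.023, 0.955, -0.034]
wrist_force: [0.0, -0.3, -0.9]
opening: 0.203
grasp_force: 59.2
```

```bash
python3 - <<'E'
from plan import *
o,x,R,q=state(); print(o['time_s'],x,tilt(R),q,o['opening'])
s=tcp((64,5),R); print('to pre',R.T@(s-R[:,2]*.1-x)/.4)
p=camera("side"); m=masks_of(p,"blue_rod")
uv=cv2.projectPoints(np.array([x+R[:,2]*.144,x,x-R[:,2]*.048]),p["rvec"],p["tvec"],p["intrinsics"],None)[0].reshape(-1,2); print(uv.round(1)); 
im=p["image"][:,:,::-1].copy(); u0,v0=(uv.mean(0)-[75,56]).astype(int); im=cv2.resize(im[v0:v0+112,u0:u0+150],(750,560),interpolation=cv2.INTER_CUBIC)
for a in uv: cv2.circle(im,tuple(((a-[u0,v0]+.5)*5).astype(int)),3,(0,255,0),-1)
cv2.imwrite("pics/v6.png",im)
E
```

```text
15.65 [ 0.36  -0.176  0.435] (np.float64(34.42857543867648), np.float64(-5.172401467452686)) [-1.235 -0.774  2.043  0.541  1.593 -2.765] 0.20302535807404773
to pre [0.006 0.002 0.601]
[[289.4 159. ]
 [252.1 112. ]
 [238.2  94.5]]
```

View pics/v6.png

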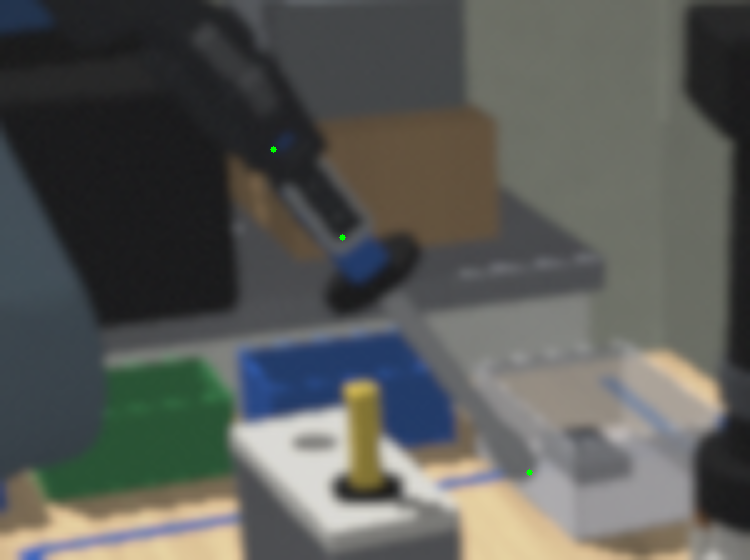

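Call:
{"api": "play_rows", "payload": {"plan": [[0,[0,0,0.12],0],[0,[0,0,0.24],0],[0,[0,0,0.36],0],[0,[0,0,0.4],0],[0,[0,0,0.4],0]]}}

```text
time_s: 16.25
eef_pos: [0.4507, -0.1805, 0.2997]
eef_rot: [0.293, -0.026, 0.955, -0.031]
wrist_force: [-0.3, 0.7, -0.5]
opening: 0.197
grasp_force: 59.1
```

```bash
cat > rod.py <<'E'
from plan import *
def rodfit(n="side"):
    o,x,R,q=state(); p=camera(n); C=cloud(p); zt=R[:,2]; s=(C-x)@zt; d=np.linalg.norm(C-x-np.outer(s,zt),axis=1)
    k=(s>.025)&(s<.15)&(d<.03); Q=C[k]; cam,_=ray(p,0,0)
    s=s[k]; ax=None
    # fit axis line: radius profile (collar excluded by s)
    rad=np.where(s>.119,.009,.006); k=(s<.112)|(s>.127); Q,s,rad=Q[k],s[k],rad[k]
    def f(v):
        a=x+v[0]*R[:,0]+v[1]*R[:,1]; z=zt+v[2]*R[:,0]+v[3]*R[:,1]; z=z/np.linalg.norm(z); w=Q-a; return np.linalg.norm(w-np.outer(w@z,z),axis=1)-rad
    r=least_squares(f,np.zeros(4),loss='soft_l1',f_scale=.002); v=r.x
    z=zt+v[2]*R[:,0]+v[3]*R[:,1]; z/=np.linalg.norm(z); a=x+v[0]*R[:,0]+v[1]*R[:,1]
    w=(C-a); S_=w@z; k=(np.linalg.norm(w-np.outer(S_,z),axis=1)<.014)&(S_<.16)
    return o,x,R,v,len(Q),np.median(abs(r.fun)),z,a,np.percentile(S_[k],99) if k.any() else 0
if __name__=="__main__":
    for n in("side","top"):
        o,x,R,v,N,e,z,a,L=rodfit(n); print(n,o['time_s'],x,'offs mm',v[:2]*1e3,'deg',np.degrees(v[2:]),N,e,'len',L,'tip',a+z*.144,'nominal',x+R[:,2]*.144)
E
python3 rod.py
```

```text
side 16.25 [ 0.451 -0.181  0.3  ] offs mm [-0.375 -0.805] deg [0.622 0.851] 159 0.0007253063994595655 len 0.13897014271275368 tip [ 0.53  -0.186  0.18 ] nominal [ 0.531 -0.187  0.181]
top 16.3 [ 0.451 -0.182  0.302] offs mm [-2.371  0.889] deg [ 2.014 -0.019] 68 0.0005329254055206289 len 0.13521465958927303 tip [ 0.529 -0.188  0.181] nominal [ 0.532 -0.188  0.183]
```

Call:
{"api": "play_rows", "payload": {"plan": [[0,[0.003,-0.008,0.1],0],[0,[0.003,-0.008,0.2],0],[0,[0.003,-0.008,0.28],0],[0,[0.003,-0.008,0.33],0],[0,[0.003,-0.008,0.37],0],[0,[0.003,-0.008,0.4],0],[0,[0.003,-0.008,0.42],0],[0,[0.003,-0.008,0.435],0],[0,[0.003,-0.008,0.444],0],[0,[0.003,-0.008,0.444],0]]}}

```text
time_s: 17.35
eef_pos: [0.5488, -0.1962, 0.1551]
eef_rot: [0.294, -0.023, 0.955, -0.034]
wrist_force: [0.8, -0.4, -1.4]
opening: 0.201
grasp_force: 59.3
```

```bash
cat > st.py <<'E'
from rod import *
import sys,json
def gen(ang,rad,n,per=10,z=.034):
    """ang,rad knots (deg,mm), n rows; prints calls as tool shifts from each call's start"""
    o,x,R,q=state(); a=np.linspace(ang[0],ang[-1],n+1)[1:]; from scipy.interpolate import PchipInterpolator as I
    r=I(ang,rad)(a); T=[tcp((ri*np.cos(np.radians(ai)),ri*np.sin(np.radians(ai))),R,z) for ai,ri in zip(a,r)]
    st=x
    for i in range(0,n,per):
        ch=T[i:i+per]; rows=[np.round(R.T@(t-st)/.4,3).tolist() for t in ch]
        print(json.dumps([[0,v,0] for v in rows])); st=st+R@np.array(rows[-1])*.4
    for t in T: q,e=ik(t,R,q,.6); assert e<1e-3
    print('q6 end',q[5])
E
python3 - <<'E'
from st import *
o,x,R,v,N,e,z,a,L=rodfit("side"); print(o['time_s'],x,tilt(R),o['wrist_force'],o['opening'],'deg',np.degrees(v[2:]),N,'tip',a+z*.144,'nom',x+R[:,2]*.144,'scope',S.T@((x+R[:,2]*.144)[:2]-c)*1e3)
gen([4.5,40,70,180,270,360],[64,56,46,44,46,46],38)
E
```

```text
17.35 [ 0.549 -0.196  0.155] (np.float64(34.43069324631433), np.float64(-5.172972260124151)) [ 0.77  -0.408 -1.439] 0.200783468149971 deg [-1.848 -0.746] 189 tip [ 0.632 -0.204  0.038] nom [ 0.63  -0.204  0.036] scope [63.638  1.336]
[[0, [0.001, 0.035, 0.003], 0], [0, [0.006, 0.06, -0.002], 0], [0, [0.014, 0.082, -0.01], 0], [0, [0.026, 0.1, -0.02], 0], [0, [0.041, 0.114, -0.032], 0], [0, [0.058, 0.122, -0.044], 0], [0, [0.073, 0.131, -0.054], 0], [0, [0.086, 0.139, -0.064], 0], [0, [0.1, 0.144, -0.075], 0], [0, [0.115, 0.147, -0.085], 0]]
[[0, [0.016, -0.0, -0.01], 0], [0, [0.031, -0.003, -0.02], 0], [0, [0.045, -0.009, -0.029], 0], [0, [0.059, -0.017, -0.038], 0], [0, [0.071, -0.028, -0.045], 0], [0, [0.082, -0.041, -0.051], 0], [0, [0.091, -0.056, -0.056], 0], [0, [0.098, -0.072, -0.06], 0], [0, [0.103, -0.089, -0.061], 0], [0, [0.106, -0.107, -0.061], 0]]
[[0, [0.001, -0.018, 0.001], 0], [0, [-0.001, -0.036, 0.004], 0], [0, [-0.005, -0.053, 0.008], 0], [0, [-0.012, -0.069, 0.014], 0], [0, [-0.02, -0.084, 0.021], 0], [0, [-0.031, -0.096, 0.03], 0], [0, [-0.043, -0.106, 0.039], 0], [0, [-0.057, -0.114, 0.049], 0], [0, [-0.072, -0.118, 0.06], 0], [0, [-0.088, -0.119, 0.07], 0]]
[[0, [-0.015, 0.002, 0.011], 0], [0, [-0.03, 0.007, 0.021], 0], [0, [-0.045, 0.014, 0.03], 0], [0, [-0.058, 0.025, 0.038], 0], [0, [-0.07, 0.038, 0.045], 0], [0, [-0.08, 0.053, 0.05], 0], [0, [-0.088, 0.069, 0.054], 0], [0, [-0.094, 0.087, 0.056], 0]]
q6 end -2.818648298280913
```

Call:
{"api": "play_rows", "payload": {"plan": [[0,[0.001,0.035,0.003],0],[0,[0.006,0.06,-0.002],0],[0,[0.014,0.082,-0.01],0],[0,[0.026,0.1,-0.02],0],[0,[0.041,0.114,-0.032],0],[0,[0.058,0.122,-0.044],0],[0,[0.073,0.131,-0.054],0],[0,[0.086,0.139,-0.064],0],[0,[0.1,0.144,-0.075],0],[0,[0.115,0.147,-0.085],0]]}}

```text
time_s: 18.4
eef_pos: [0.4894, -0.1386, 0.1524]
eef_rot: [0.294, -0.023, 0.955, -0.034]
wrist_force: [-0.4, -0.1, -0.8]
opening: 0.203
grasp_force: 59.3
```

Call:
{"api": "play_rows", "payload": {"plan": [[0,[0.016,0,-0.01],0],[0,[0.031,-0.003,-0.02],0],[0,[0.045,-0.009,-0.029],0],[0,[0.059,-0.017,-0.038],0],[0,[0.071,-0.028,-0.045],0],[0,[0.082,-0.041,-0.051],0],[0,[0.091,-0.056,-0.056],0],[0,[0.098,-0.072,-0.06],0],[0,[0.103,-0.089,-0.061],0],[0,[0.106,-0.107,-0.061],0]]}}

```text
time_s: 19.4
eef_pos: [0.4421, -0.1836, 0.1522]
eef_rot: [0.294, -0.023, 0.955, -0.034]
wrist_force: [0.3, 0.2, -0.6]
opening: 0.207
grasp_force: 59.3
```

Call:
{"api": "play_rows", "payload": {"plan": [[0,[0.001,-0.018,0.001],0],[0,[-0.001,-0.036,0.004],0],[0,[-0.005,-0.053,0.008],0],[0,[-0.012,-0.069,0.014],0],[0,[-0.02,-0.084,0.021],0],[0,[-0.031,-0.096,0.03],0],[0,[-0.043,-0.106,0.039],0],[0,[-0.057,-0.114,0.049],0],[0,[-0.072,-0.118,0.06],0],[0,[-0.088,-0.119,0.07],0]]}}

```text
time_s: 20.4
eef_pos: [0.489, -0.2294, 0.1523]
eef_rot: [0.294, -0.023, 0.955, -0.034]
wrist_force: [-0.9, -0.9, -1.8]
opening: 0.201
grasp_force: 59.3
```

Call:
{"api": "play_rows", "payload": {"plan": [[0,[-0.015,0.002,0.011],0],[0,[-0.03,0.007,0.021],0],[0,[-0.045,0.014,0.03],0],[0,[-0.058,0.025,0.038],0],[0,[-0.07,0.038,0.045],0],[0,[-0.08,0.053,0.05],0],[0,[-0.088,0.069,0.054],0],[0,[-0.094,0.087,0.056],0]]}}

```text
time_s: 21.2
eef_pos: [0.5313, -0.1927, 0.1522]
eef_rot: [0.294, -0.023, 0.955, -0.034]
wrist_force: [-0.3, -0.3, -1.7]
opening: 0.201
grasp_force: 59.4
```

```bash
python3 - <<'E'
from st import *
o,x,R,v,N,e,z,a,L=rodfit("side"); print(o['time_s'],x,tilt(R),o['wrist_force'],o['opening'],'deg',np.degrees(v[2:]),N,'tip',a+z*.144,'nom',x+R[:,2]*.144,'scope',S.T@((x+R[:,2]*.144)[:2]-c)*1e3)
p=camera("side"); cv2.imwrite("pics/v7.png",cv2.resize(p["image"][160:290,280:420,::-1],(646,600),interpolation=cv2.INTER_CUBIC))
gen([0,30,90,180,270,362],[46,28,25,30,36,46],38)
E
```

```text
21.2 [ 0.531 -0.193  0.152] (np.float64(34.39085294222721), np.float64(-5.128218884253184)) [-0.312 -0.277 -1.651] 0.2008352944634337 deg [ 3.515 -1.922] 267 tip [ 0.608 -0.203  0.031] nom [ 0.612 -0.2    0.033] scope [45.677  1.001]
[[0, [0.011, 0.015, -0.011], 0], [0, [0.024, 0.03, -0.021], 0], [0, [0.032, 0.041, -0.028], 0], [0, [0.037, 0.051, -0.032], 0], [0, [0.042, 0.06, -0.037], 0], [0, [0.049, 0.067, -0.042], 0], [0, [0.056, 0.073, -0.047], 0], [0, [0.063, 0.079, -0.052], 0], [0, [0.071, 0.082, -0.058], 0], [0, [0.079, 0.085, -0.064], 0]]
[[0, [0.009, 0.001, -0.006], 0], [0, [0.017, 0.001, -0.012], 0], [0, [0.026, -0.001, -0.018], 0], [0, [0.035, -0.004, -0.023], 0], [0, [0.044, -0.009, -0.029], 0], [0, [0.052, -0.015, -0.034], 0], [0, [0.059, -0.024, -0.038], 0], [0, [0.066, -0.034, -0.041], 0], [0, [0.071, -0.045, -0.043], 0], [0, [0.074, -0.057, -0.044], 0]]
[[0, [0.001, -0.013, -0.0], 0], [0, [0.001, -0.026, 0.001], 0], [0, [-0.001, -0.039, 0.004], 0], [0, [-0.005, -0.051, 0.008], 0], [0, [-0.011, -0.063, 0.013], 0], [0, [-0.018, -0.074, 0.019], 0], [0, [-0.027, -0.083, 0.026], 0], [0, [-0.037, -0.09, 0.033], 0], [0, [-0.049, -0.095, 0.042], 0], [0, [-0.061, -0.098, 0.05], 0]]
[[0, [-0.014, -0.001, 0.009], 0], [0, [-0.027, 0.002, 0.018], 0], [0, [-0.04, 0.006, 0.027], 0], [0, [-0.054, 0.014, 0.035], 0], [0, [-0.066, 0.024, 0.042], 0], [0, [-0.077, 0.037, 0.049], 0], [0, [-0.087, 0.052, 0.054], 0], [0, [-0.094, 0.069, 0.057], 0]]
q6 end -2.815202463141038
```

View pics/v7.png

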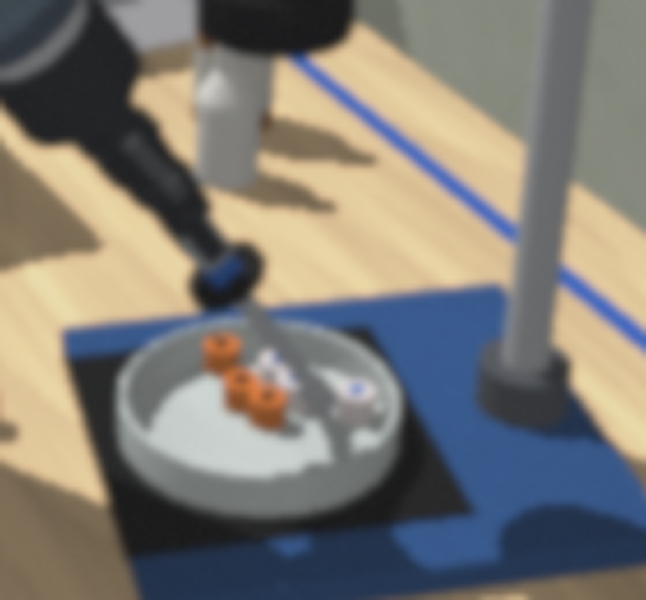

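```bash
python3 - <<'E'
from st import *
p=camera("side")
B=np.array([(at_z(p,280+u/4.614,160+v/4.615,.042)[:2]-c)@S*1000 for u,v in[(222,343),(243,378),(268,394),(268,355),(287,373),(357,387)]])
print(B.round()); print(np.hypot(*B.T).round(),np.degrees(np.arctan2(B[:,1],B[:,0])).round())
gen([0,30,60,90,180,270,362],[46,36,24,20,30,38,46],38)
E
```

```text
[[-4. 65.]
 [-1. 25.]
 [ 9.  6.]
 [20. 46.]
 [26. 25.]
 [63.  3.]]
[65. 25. 11. 51. 36. 63.] [94. 92. 31. 67. 44.  3.]
[[0, [0.001, 0.016, -0.004], 0], [0, [0.007, 0.033, -0.01], 0], [0, [0.016, 0.047, -0.017], 0], [0, [0.027, 0.058, -0.026], 0], [0, [0.04, 0.063, -0.035], 0], [0, [0.051, 0.067, -0.043], 0], [0, [0.059, 0.07, -0.049], 0], [0, [0.067, 0.071, -0.054], 0], [0, [0.075, 0.072, -0.059], 0], [0, [0.081, 0.074, -0.064], 0]]
[[0, [0.007, 0.002, -0.005], 0], [0, [0.014, 0.003, -0.01], 0], [0, [0.022, 0.003, -0.015], 0], [0, [0.031, 0.002, -0.021], 0], [0, [0.039, -0.001, -0.026], 0], [0, [0.048, -0.006, -0.032], 0], [0, [0.056, -0.012, -0.037], 0], [0, [0.063, -0.021, -0.041], 0], [0, [0.069, -0.032, -0.043], 0], [0, [0.073, -0.045, -0.045], 0]]
[[0, [0.002, -0.013, -0.0], 0], [0, [0.002, -0.026, 0.001], 0], [0, [0.0, -0.04, 0.003], 0], [0, [-0.003, -0.053, 0.007], 0], [0, [-0.009, -0.065, 0.012], 0], [0, [-0.017, -0.077, 0.019], 0], [0, [-0.026, -0.086, 0.026], 0], [0, [-0.037, -0.094, 0.034], 0], [0, [-0.049, -0.1, 0.043], 0], [0, [-0.062, -0.102, 0.052], 0]]
[[0, [-0.014, -0.001, 0.009], 0], [0, [-0.028, 0.002, 0.018], 0], [0, [-0.042, 0.008, 0.027], 0], [0, [-0.055, 0.016, 0.036], 0], [0, [-0.067, 0.027, 0.043], 0], [0, [-0.078, 0.04, 0.049], 0], [0, [-0.087, 0.056, 0.053], 0], [0, [-0.094, 0.074, 0.057], 0]]
q6 end -2.814896885373643
```

```bash
python3 - <<'E'
from st import *
gen([0,30,60,90,130,180,270,362],[46,40,30,22,20,28,40,46],38)
E
```

```text
[[0, [-0.002, 0.016, -0.002], 0], [0, [0.002, 0.034, -0.006], 0], [0, [0.008, 0.05, -0.012], 0], [0, [0.017, 0.063, -0.019], 0], [0, [0.029, 0.072, -0.028], 0], [0, [0.041, 0.077, -0.037], 0], [0, [0.052, 0.08, -0.045], 0], [0, [0.063, 0.079, -0.052], 0], [0, [0.073, 0.078, -0.059], 0], [0, [0.081, 0.078, -0.064], 0]]
[[0, [0.007, -0.001, -0.005], 0], [0, [0.014, -0.003, -0.009], 0], [0, [0.021, -0.006, -0.014], 0], [0, [0.027, -0.01, -0.018], 0], [0, [0.034, -0.013, -0.022], 0], [0, [0.042, -0.016, -0.027], 0], [0, [0.05, -0.021, -0.032], 0], [0, [0.058, -0.028, -0.037], 0], [0, [0.065, -0.037, -0.041], 0], [0, [0.07, -0.049, -0.043], 0]]
[[0, [0.003, -0.012, -0.001], 0], [0, [0.004, -0.026, -0.001], 0], [0, [0.004, -0.04, 0.001], 0], [0, [0.001, -0.054, 0.004], 0], [0, [-0.004, -0.068, 0.009], 0], [0, [-0.012, -0.08, 0.015], 0], [0, [-0.021, -0.09, 0.023], 0], [0, [-0.032, -0.099, 0.031], 0], [0, [-0.045, -0.104, 0.041], 0], [0, [-0.059, -0.107, 0.05], 0]]
[[0, [-0.015, -0.0, 0.01], 0], [0, [-0.029, 0.003, 0.02], 0], [0, [-0.043, 0.009, 0.029], 0], [0, [-0.057, 0.018, 0.037], 0], [0, [-0.069, 0.03, 0.044], 0], [0, [-0.08, 0.044, 0.05], 0], [0, [-0.088, 0.061, 0.054], 0], [0, [-0.094, 0.079, 0.057], 0]]
q6 end -2.814896885373641
```

Call:
{"api": "play_rows", "payload": {"plan": [[0,[-0.002,0.016,-0.002],0],[0,[0.002,0.034,-0.006],0],[0,[0.008,0.05,-0.012],0],[0,[0.017,0.063,-0.019],0],[0,[0.029,0.072,-0.028],0],[0,[0.041,0.077,-0.037],0],[0,[0.052,0.08,-0.045],0],[0,[0.063,0.079,-0.052],0],[0,[0.073,0.078,-0.059],0],[0,[0.081,0.078,-0.064],0]]}}

```text
time_s: 22.35
eef_pos: [0.4887, -0.1634, 0.1529]
eef_rot: [0.294, -0.023, 0.955, -0.034]
wrist_force: [-0.1, 0.1, -1.3]
opening: 0.199
grasp_force: 59.3
```

Call:
{"api": "play_rows", "payload": {"plan": [[0,[0.007,-0.001,-0.005],0],[0,[0.014,-0.003,-0.009],0],[0,[0.021,-0.006,-0.014],0],[0,[0.027,-0.01,-0.018],0],[0,[0.034,-0.013,-0.022],0],[0,[0.042,-0.016,-0.027],0],[0,[0.05,-0.021,-0.032],0],[0,[0.058,-0.028,-0.037],0],[0,[0.065,-0.037,-0.041],0],[0,[0.07,-0.049,-0.043],0]]}}

```text
time_s: 23.35
eef_pos: [0.4565, -0.1839, 0.1529]
eef_rot: [0.294, -0.023, 0.955, -0.034]
wrist_force: [-0.4, 0.6, -1.5]
opening: 0.202
grasp_force: 59.3
```

Call:
{"api": "play_rows", "payload": {"plan": [[0,[0.003,-0.012,-0.001],0],[0,[0.004,-0.026,-0.001],0],[0,[0.004,-0.04,0.001],0],[0,[0.001,-0.054,0.004],0],[0,[-0.004,-0.068,0.009],0],[0,[-0.012,-0.08,0.015],0],[0,[-0.021,-0.09,0.023],0],[0,[-0.032,-0.099,0.031],0],[0,[-0.045,-0.104,0.041],0],[0,[-0.059,-0.107,0.05],0]]}}

```text
time_s: 24.35
eef_pos: [0.4892, -0.2258, 0.1529]
eef_rot: [0.294, -0.023, 0.955, -0.034]
wrist_force: [0.3, 0.7, -1.3]
opening: 0.201
grasp_force: 59.3
```

Call:
{"api": "play_rows", "payload": {"plan": [[0,[-0.015,0,0.01],0],[0,[-0.029,0.003,0.02],0],[0,[-0.043,0.009,0.029],0],[0,[-0.057,0.018,0.037],0],[0,[-0.069,0.03,0.044],0],[0,[-0.08,0.044,0.05],0],[0,[-0.088,0.061,0.054],0],[0,[-0.094,0.079,0.057],0],[0,[-0.095,0.096,0.057],0],[0,[-0.095,0.096,0.057],0]]}}

```text
time_s: 25.35
eef_pos: [0.5317, -0.1848, 0.152]
eef_rot: [0.293, -0.024, 0.955, -0.033]
wrist_force: [-0.5, -0.9, -0.9]
opening: 0.205
grasp_force: 59.2
```

```bash
python3 - <<'E'
from st import *
o,x,R,v,N,e,z,a,L=rodfit("side"); print(o['time_s'],x,tilt(R),o['wrist_force'],o['opening'],'deg',np.degrees(v[2:]),N,'tip',a+z*.144,'scope',S.T@((x+R[:,2]*.144)[:2]-c)*1e3)
p=camera("side"); cv2.imwrite("pics/v8.png",cv2.resize(p["image"][210:300,290:390,::-1],(660,594),interpolation=cv2.INTER_CUBIC))
E
```

```text
25.35 [ 0.532 -0.185  0.152] (np.float64(34.35910040669537), np.float64(-5.02122700542196)) [-0.471 -0.9   -0.889] 0.2052231946073352 deg [ 2.71  -6.818] 256 tip [ 0.608 -0.202  0.032] scope [44.222  8.967]
```

View pics/v8.png

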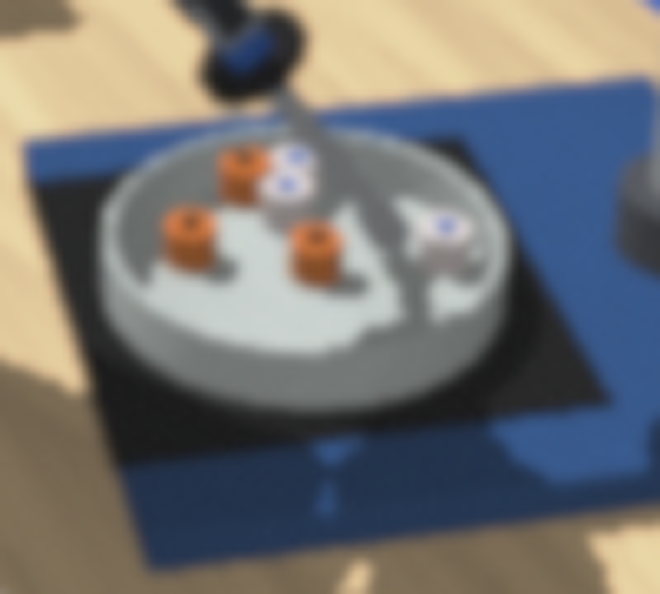

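Call:
{"api": "play_rows", "payload": {"plan": [[0,[0,0,-0.04],0],[0,[0,0,-0.1],0],[0,[0,0,-0.2],0],[0,[0,0,-0.3],0],[0,[0,0,-0.42],0],[0,[0,0,-0.54],0],[0,[0,0,-0.66],0],[0,[0,0,-0.78],0],[0,[0,0,-0.84],0],[0,[0,0,-0.84],0]]}}

```text
time_s: 26.45
eef_pos: [0.342, -0.1708, 0.4334]
eef_rot: [0.295, -0.023, 0.955, -0.038]
wrist_force: [0.8, -0.8, -0.9]
opening: 0.202
grasp_force: 59.2
```

```bash
python3 - <<'E'
from st import *
p=camera("side")
o,x,R,v,N,e,z,a,L=rodfit("side"); q0=o['q']; print(o['time_s'],x,tilt(R),o['wrist_force'],o['opening'],'deg',np.degrees(v[2:]),N,q0)
for b in masks_of(p,"bead0"):
    if b["conf"]>.3: Q=cloud(p,b["mask"]); Q=Q[Q[:,2]<.05]; print(round(b["conf"],2),(S.T@(np.median(Q[:,:2],0)-c)*1e3).round())
zr=np.array([.02,.005,-1]);zr/=np.linalg.norm(zr)
for g in([.40,.03,.40],[.38,.10,.46]):
    g=np.array(g); q,e=ik(g,R,q0,.6); print('to',(R.T@(g-x))/.4,q,e); q=greedy(q,26,zr,.3); print(q)
E
```

```text
26.5 [ 0.342 -0.17   0.431] (np.float64(34.47553410804557), np.float64(-5.702802871284578)) [ 0.568  0.091 -2.452] 0.20699695750759362 deg [0.741 0.396] 222 [-1.309 -0.835  2.075  0.56   1.65  -2.809]
0.48 [-12.  58.]
0.46 [59. -5.]
to [-0.108  0.503  0.117] [-0.331 -0.822  2.128  0.137  1.249 -1.952] 3.9361650533641857e-10
[0.81, -0.24, -0.52] 32.33 [0.376 0.022 0.403] [33.4 -6.3]
[0.82, -0.24, -0.51] 30.58 [0.366 0.015 0.409] [31.7 -7.4]
[0.83, -0.24, -0.48] 28.82 [0.357 0.008 0.415] [29.9 -8.5]
[0.85, -0.24, -0.45] 27.04 [0.347 0.    0.422] [28.1 -9.6]
[0.86, -0.24, -0.42] 25.25 [ 0.336 -0.01   0.43 ] [ 26.3 -10.7]
[0.87, -0.24, -0.4] 23.46 [ 0.325 -0.022  0.438] [ 24.5 -11.6]
[0.9, 0.01, -0.4] 21.63 [ 0.313 -0.021  0.448] [ 22.7 -12.7]
[0.92, 0.01, -0.37] 19.82 [ 0.3   -0.019  0.457] [ 20.9 -14. ]
[0.93, 0.01, -0.34] 18.05 [ 0.286 -0.018  0.468] [ 19.1 -15.6]
[0.92, -0.24, -0.28] 16.3 [ 0.273 -0.031  0.479] [ 17.3 -17.1]
[0.95, 0.01, -0.28] 14.54 [ 0.258 -0.032  0.49 ] [ 15.5 -18.8]
[0.96, 0.01, -0.25] 12.8 [ 0.244 -0.034  0.503] [ 13.8 -20.9]
[0.97, 0.01, -0.22] 11.1 [ 0.228 -0.
[... 1926 characters left out ...]
17  -0.076  0.611] [ 11.4 -46.4]
[0.98, -0.01, -0.13] 9.34 [ 0.151 -0.089  0.622] [  9.8 -50.4]
[0.77, 0.08, 0.61] 7.92 [ 0.142 -0.105  0.599] [  8.3 -53.9]
[0.62, 0.63, 0.45] 6.56 [ 0.145 -0.091  0.584] [  6.8 -61.1]
[0.96, 0.25, -0.08] 5.35 [ 0.126 -0.094  0.597] [  5.3 -70.4]
[0.59, 0.61, 0.5] 4.67 [ 0.13  -0.08   0.582] [  4.3 -87.3]
[0.7, 0.05, 0.7] 4.36 [ 0.122 -0.096  0.56 ] [   3.6 -108.4]
[-0.69, 0.71, -0.06] 4.36 [ 0.157 -0.06   0.56 ] [   3.6 -108.4]
[-0.01, -0.99, 0.06] 4.36 [ 0.157 -0.11   0.56 ] [   3.6 -108.4]
[0.69, 0.04, 0.71] 4.35 [ 0.125 -0.113  0.527] [   3.5 -111.8]
[0.68, 0.03, 0.71] 4.31 [ 0.11  -0.133  0.502] [   3.3 -135.4]
[-1.531 -0.893  1.839 -0.05   2.156 -3.12 ]
```

```bash
sed -i 's/xn\[2\]<zmin or np.hypot(xn\[0\],xn\[1\])<.15/xn[2]<zmin or xn[2]>zmax or np.hypot(xn[0],xn[1])<rmin/; s/zmin=.22)/zmin=.22,zmax=9,rmin=.15)/' pl.py; python3 - <<'E'
from plan import *
o,x,R,q0=state()
zr=np.array([.02,.005,-1]);zr/=np.linalg.norm(zr)
for g,zm in(([.40,.03,.36],.42),([.40,.0,.34],.40)):
    g=np.array(g); q,e=ik(g,R,q0,.6); print('to',(R.T@(g-x))/.4,q,e); q=greedy(q,24,zr,.28,zm,.19); print(q)
E
```

```text
to [-0.054  0.506  0.196] [-0.34  -0.83   2.207  0.152  1.183 -1.974] 4.762449470754442e-15
[0.81, -0.23, -0.52] 32.09 [0.379 0.022 0.362] [33.2 -5.8]
[0.82, -0.23, -0.51] 30.37 [0.371 0.016 0.365] [31.5 -6.8]
[0.83, -0.24, -0.48] 28.62 [0.362 0.009 0.369] [29.7 -7.9]
[0.85, -0.24, -0.45] 26.84 [0.354 0.    0.373] [27.9 -8.9]
[0.86, -0.24, -0.42] 25.05 [ 0.344 -0.01   0.377] [26.1 -9.9]
[0.89, 0.02, -0.43] 23.25 [ 0.334 -0.006  0.383] [ 24.3 -11.1]
[0.89, -0.24, -0.37] 21.45 [ 0.324 -0.018  0.389] [ 22.5 -12.3]
[0.92, 0.01, -0.37] 19.63 [ 0.312 -0.016  0.395] [ 20.7 -13.7]
[0.93, 0.01, -0.34] 17.83 [ 0.3   -0.014  0.402] [ 18.9 -15.5]
[0.92, -0.24, -0.28] 16.06 [ 0.289 -0.026  0.41 ] [ 17.1 -17.2]
[0.95, 0.01, -0.28] 14.27 [ 0.277 -0.027  0.418] [ 15.2 -19.3]
[0.85, 0.08, 0.5] 12.78 [ 0.274 -0.026  0.389] [ 13.7 -21.5]
[0.97, 0.01, -0.22] 11.07 [ 0.262 -0.026  0.396] [ 12.  -24.9]
[0.95, -0.24, -0.16] 9.42 [ 0.25  -0.042  0.403] [ 10.3 -28.4]
[0.98, 0.02, -0.16] 7.78 [ 0.237 -0.045  0.412] [  8.5 -33.2]
[0.78, 0.07, 0.61] 6.48 [ 0.233 -0.049  0.382] [  7.1 -38.9]
[0.99, 0.02, -0.1] 5
[... 1459 characters left out ...]
-0.036  0.363] [  9.8 -25.2]
[0.98, 0.02, -0.15] 7.18 [ 0.244 -0.039  0.368] [  8. -30.]
[0.98, 0.02, -0.12] 5.6 [ 0.232 -0.044  0.375] [  6.3 -36.9]
[0.96, -0.23, -0.07] 4.24 [ 0.218 -0.064  0.381] [  4.7 -45.4]
[0.99, 0.02, -0.06] 3.11 [ 0.203 -0.076  0.388] [  3.2 -60.9]
[0.96, -0.23, -0.01] 2.57 [ 0.182 -0.102  0.394] [  2.1 -84.5]
[0.59, -0.54, 0.59] 2.47 [ 0.161 -0.138  0.367] [  1.8 -97. ]
[0.96, -0.23, 0.01] 2.37 [ 0.126 -0.166  0.37 ] [   1.3 -129.3]
[-0.71, -0.0, 0.69] 2.37 [ 0.161 -0.166  0.335] [   1.3 -129.3]
[-0.71, -0.0, 0.69] 2.37 [ 0.196 -0.165  0.3  ] [   1.3 -129.3]
[0.59, -0.57, -0.55] 2.37 [ 0.167 -0.195  0.328] [   1.3 -129.3]
[-1.313 -0.735  2.125 -0.019  1.738 -2.911]
```

Call:
{"api": "play_rows", "payload": {"plan": [[0,[-0.021,0.435,0.241],0],[0,[-0.021,0.435,0.241],0],[0,[-0.021,0.435,0.241],0],[0,[-0.021,0.435,0.241],0],[0,[-0.021,0.435,0.241],0],[0,[-0.021,0.435,0.241],0],[0,[-0.021,0.435,0.241],0]]}}

```text
time_s: 27.3
eef_pos: [0.3994, 0.002, 0.3392]
eef_rot: [0.292, -0.026, 0.955, -0.032]
wrist_force: [0.2, 0.5, -1.0]
opening: 0.202
grasp_force: 59.6
```

Call:
{"api": "play_rows", "payload": {"plan": [[0,[0.82,0.02,-0.56],0]]}}

```text
time_s: 27.4
eef_pos: [0.3861, 0.0028, 0.3409]
eef_rot: [0.28, -0.022, 0.959, -0.034]
wrist_force: [-0.1, 0.0, -1.7]
opening: 0.204
grasp_force: 59.6
```

Call:
{"api": "play_rows", "payload": {"plan": [[0,[0.82,-0.23,-0.5],0]]}}

```text
time_s: 27.5
eef_pos: [0.3779, -0.0078, 0.3434]
eef_rot: [0.266, -0.022, 0.963, -0.035]
wrist_force: [0.8, -0.3, -1.4]
opening: 0.2
grasp_force: 59.6
```

Call:
{"api": "play_rows", "payload": {"plan": [[0,[0.85,0.02,-0.51],0]]}}

```text
time_s: 27.6
eef_pos: [0.369, -0.0075, 0.3457]
eef_rot: [0.25, -0.019, 0.967, -0.037]
wrist_force: [-0.6, -0.2, -2.0]
opening: 0.204
grasp_force: 59.6
```

Call:
{"api": "play_rows", "payload": {"plan": [[0,[0.86,0.02,-0.48],0]]}}

```text
time_s: 27.7
eef_pos: [0.3594, -0.0038, 0.3483]
eef_rot: [0.235, -0.018, 0.971, -0.039]
wrist_force: [-0.1, 0.8, -0.5]
opening: 0.202
grasp_force: 59.6
```

Call:
{"api": "play_rows", "payload": {"plan": [[0,[0.86,-0.23,-0.42],0]]}}

```text
time_s: 27.8
eef_pos: [0.3506, -0.0137, 0.3514]
eef_rot: [0.22, -0.019, 0.974, -0.038]
wrist_force: [-0.4, 0.2, -1.6]
opening: 0.205
grasp_force: 59.7
```

Call:
{"api": "play_rows", "payload": {"plan": [[0,[0.89,0.02,-0.43],0]]}}

```text
time_s: 27.9
eef_pos: [0.3404, -0.0135, 0.3549]
eef_rot: [0.204, -0.017, 0.978, -0.04]
wrist_force: [0.5, -0.7, -0.4]
opening: 0.2
grasp_force: 59.6
```

Call:
{"api": "play_rows", "payload": {"plan": [[0,[0.91,0.02,-0.4],0]]}}

```text
time_s: 28.0
eef_pos: [0.3299, -0.0106, 0.359]
eef_rot: [0.188, -0.016, 0.981, -0.04]
wrist_force: [-0.0, 0.3, -1.1]
opening: 0.204
grasp_force: 59.6
```

Call:
{"api": "play_rows", "payload": {"plan": [[0,[0.92,0.02,-0.37],0]]}}

```text
time_s: 28.1
eef_pos: [0.319, -0.0069, 0.3636]
eef_rot: [0.173, -0.015, 0.984, -0.041]
wrist_force: [0.3, 1.0, -1.3]
opening: 0.203
grasp_force: 59.6
```

Call:
{"api": "play_rows", "payload": {"plan": [[0,[0.93,0.02,-0.34],0]]}}

```text
time_s: 28.2
eef_pos: [0.3076, -0.0022, 0.3686]
eef_rot: [0.157, -0.014, 0.987, -0.043]
wrist_force: [0.0, -1.1, -0.0]
opening: 0.207
grasp_force: 59.6
```

```bash
python3 - <<'E'
from plan import *
o,x,R,q=state(); print(o['time_s'],x,tilt(R),q,o['opening'])
zr=np.array([.02,.005,-1]);zr/=np.linalg.norm(zr); greedy(q,14,zr,.28,.42,.19)
E
```

```text
28.2 [ 0.308 -0.002  0.369] (np.float64(18.691247979669946), np.float64(-14.567221140455235)) [-0.483 -0.892  2.14   0.073  1.576 -2.071] 0.2068824099941171
[0.92, -0.24, -0.28] 15.91 [ 0.294 -0.011  0.374] [ 16.9 -16.7]
[0.93, -0.24, -0.25] 14.15 [ 0.283 -0.023  0.381] [ 15.1 -18.8]
[0.96, 0.01, -0.24] 12.39 [ 0.272 -0.023  0.387] [ 13.3 -21.6]
[0.94, -0.24, -0.18] 10.68 [ 0.26  -0.038  0.394] [ 11.6 -24.4]
[0.97, 0.02, -0.18] 8.96 [ 0.248 -0.041  0.401] [  9.8 -28.1]
[0.98, 0.02, -0.15] 7.32 [ 0.235 -0.045  0.41 ] [  8.1 -33.1]
[0.98, 0.02, -0.12] 5.8 [ 0.222 -0.05   0.419] [  6.4 -40.1]
[0.76, 0.06, 0.64] 4.67 [ 0.218 -0.055  0.389] [  5.1 -49.3]
[0.96, -0.24, -0.04] 3.67 [ 0.202 -0.078  0.396] [  3.8 -62.7]
[0.96, -0.24, -0.01] 3.03 [ 0.181 -0.105  0.402] [  2.7 -81.9]
[0.96, -0.24, 0.01] 2.77 [ 0.153 -0.134  0.408] [   1.9 -108.5]
[0.58, -0.54, 0.6] 2.73 [ 0.127 -0.166  0.38 ] [   1.8 -115.1]
[-0.01, 0.03, 0.99] 2.72 [ 0.13 -0.17  0.33] [   1.7 -123.2]
[0.0, -0.68, 0.72] 2.72 [ 0.13  -0.206  0.295] [   1.7 -123.2]
```

Call:
{"api": "play_rows", "payload": {"plan": [[0,[0.92,-0.24,-0.28],0]]}}

```text
time_s: 28.3
eef_pos: [0.2974, -0.0113, 0.3744]
eef_rot: [0.141, -0.016, 0.989, -0.044]
wrist_force: [0.8, -0.1, -1.0]
opening: 0.205
grasp_force: 59.6
```

Call:
{"api": "play_rows", "payload": {"plan": [[0,[0.93,-0.24,-0.25],0]]}}

```text
time_s: 28.4
eef_pos: [0.2868, -0.0244, 0.3805]
eef_rot: [0.125, -0.015, 0.991, -0.044]
wrist_force: [0.4, -0.1, -0.4]
opening: 0.203
grasp_force: 59.6
```

Call:
{"api": "play_rows", "payload": {"plan": [[0,[0.96,0.01,-0.24],0]]}}

```text
time_s: 28.5
eef_pos: [0.275, -0.0255, 0.3866]
eef_rot: [0.108, -0.012, 0.993, -0.044]
wrist_force: [0.5, -0.3, -0.5]
opening: 0.203
grasp_force: 59.6
```

Call:
{"api": "play_rows", "payload": {"plan": [[0,[0.94,-0.24,-0.18],0]]}}

```text
time_s: 28.6
eef_pos: [0.2633, -0.0393, 0.3935]
eef_rot: [0.093, -0.014, 0.995, -0.042]
wrist_force: [0.3, 0.1, -1.3]
opening: 0.204
grasp_force: 59.6
```

Call:
{"api": "play_rows", "payload": {"plan": [[0,[0.97,0.02,-0.18],0]]}}

```text
time_s: 28.7
eef_pos: [0.2508, -0.0438, 0.4006]
eef_rot: [0.077, -0.011, 0.996, -0.041]
wrist_force: [0.9, 0.2, -0.4]
opening: 0.203
grasp_force: 59.6
```

Call:
{"api": "play_rows", "payload": {"plan": [[0,[0.98,0.02,-0.15],0]]}}

```text
time_s: 28.8
eef_pos: [0.2381, -0.0474, 0.4088]
eef_rot: [0.061, -0.011, 0.997, -0.038]
wrist_force: [-0.1, 0.1, -1.1]
opening: 0.204
grasp_force: 59.6
```

Call:
{"api": "play_rows", "payload": {"plan": [[0,[0.98,0.02,-0.12],0]]}}

```text
time_s: 28.9
eef_pos: [0.2249, -0.0527, 0.4176]
eef_rot: [0.045, -0.011, 0.998, -0.036]
wrist_force: [-0.4, 0.1, -1.2]
opening: 0.202
grasp_force: 59.6
```

```bash
python3 - <<'E'
from plan import *
o,x,R,q=state(); print(o['time_s'],x,tilt(R),q,o['opening'])
zr=np.array([.02,.005,-1]);zr/=np.linalg.norm(zr); greedy(q,5,zr,.28,.43,.19)
# alternative: reposition first, then push
for g in([.22,-.13,.38],[.17,-.2,.38],[.25,.0,.38]):
    g=np.array(g); qn,e=ik(g,R,q,.6); print('to',R.T@(g-x)/.4,qn,e)
    greedy(qn,8,zr,.28,.45,.19)
E
```

```text
28.9 [ 0.225 -0.053  0.418] (np.float64(6.595139228879489), np.float64(-37.63752914585921)) [-0.79  -0.893  2.015  0.016  1.905 -2.376] 0.20168940265723614
[0.99, 0.02, -0.09] 4.54 [ 0.21  -0.059  0.427] [  5.  -46.8]
[0.74, 0.06, 0.66] 3.6 [ 0.206 -0.066  0.398] [  3.7 -60.1]
[0.96, -0.24, -0.02] 3.0 [ 0.187 -0.092  0.405] [  2.7 -81.1]
[0.59, -0.53, 0.59] 2.83 [ 0.169 -0.128  0.379] [  2.2 -93.4]
[0.96, -0.24, 0.01] 2.66 [ 0.135 -0.157  0.383] [   1.7 -120.8]
to [ 0.025 -0.186  0.106] [-1.08  -0.842  2.072  0.048  1.806 -2.658] 1.3049115269947182e-12
[0.95, 0.27, -0.1] 4.71 [ 0.193 -0.131  0.384] [  5.3 -38.6]
[0.95, 0.27, -0.08] 2.98 [ 0.172 -0.141  0.391] [  3.6 -38.1]
[0.68, 0.71, -0.06] 1.34 [ 0.166 -0.129  0.399] [  1.7 -38.4]
[0.96, -0.24, -0.02] 0.73 [ 0.13  -0.157  0.403] [  0.8 -22.7]
[0.01, 0.01, 0.99] 0.73 [ 0.135 -0.162  0.354] [ 0.5 -4. ]
[-0.55, -0.58, 0.58] 0.73 [ 0.163 -0.191  0.325] [ 0.5 -4. ]
[-0.69, -0.01, 0.71] 0.73 [ 0.198 -0.191  0.289] [ 0.5 -4. ]
[-0.59, 0.56, -0.57] 0.73 [ 0.227 -0.162  0.318] [ 0.5 -4. ]
to [ 0.154 -0.358  0.107] [-1.444 -0.816  2.063  0.
[... 180 characters left out ...]
6] 1.17 [ 0.132 -0.164  0.397] [  2.  -15.5]
[0.01, 0.71, 0.69] 0.1 [ 0.15  -0.147  0.366] [ 1.1 18.4]
to [-0.057  0.137  0.09 ] [-0.46  -0.833  2.069 -0.023  1.792 -2.059] 1.1218286488049861e-13
[0.96, -0.24, -0.07] 5.22 [ 0.226 -0.012  0.384] [  5.7 -45.4]
[0.96, -0.24, -0.05] 4.43 [ 0.215 -0.026  0.392] [  4.6 -61.7]
[0.71, -0.69, 0.02] 4.03 [ 0.202 -0.066  0.397] [  3.9 -74.5]
[0.71, -0.69, 0.03] 3.76 [ 0.181 -0.109  0.4  ] [  3.4 -84.4]
[0.96, -0.24, 0.01] 3.39 [ 0.153 -0.138  0.406] [   2.7 -104.3]
[0.99, 0.02, 0.01] 3.25 [ 0.121 -0.159  0.412] [   2.2 -134.9]
[-0.72, 0.01, 0.68] 3.25 [ 0.156 -0.159  0.376] [   2.2 -134.9]
[-0.72, 0.01, 0.68] 3.25 [ 0.192 -0.158  0.341] [   2.2 -134.9]
```

Call:
{"api": "play_rows", "payload": {"plan": [[0,[0.025,-0.186,0.106],0],[0,[0.025,-0.186,0.106],0],[0,[0.025,-0.186,0.106],0],[0,[0.025,-0.186,0.106],0]]}}

```text
time_s: 29.3
eef_pos: [0.2203, -0.1302, 0.3793]
eef_rot: [0.045, -0.009, 0.998, -0.035]
wrist_force: [0.6, 0.1, -0.6]
opening: 0.205
grasp_force: 59.6
```

Call:
{"api": "play_rows", "payload": {"plan": [[0,[0.95,0.27,-0.1],0]]}}

```text
time_s: 29.4
eef_pos: [0.1955, -0.13, 0.3843]
eef_rot: [0.037, -0.015, 0.999, -0.029]
wrist_force: [-1.5, -0.3, -1.0]
opening: 0.203
grasp_force: 59.7
```

Call:
{"api": "play_rows", "payload": {"plan": [[0,[0.95,0.27,-0.08],0]]}}

```text
time_s: 29.5
eef_pos: [0.1736, -0.1398, 0.3913]
eef_rot: [0.025, -0.014, 0.999, -0.019]
wrist_force: [-0.2, -0.9, -1.3]
opening: 0.203
grasp_force: 59.7
```

Call:
{"api": "play_rows", "payload": {"plan": [[0,[0.68,0.71,-0.06],0]]}}

```text
time_s: 29.6
eef_pos: [0.1668, -0.1298, 0.3993]
eef_rot: [0.011, -0.009, 1.0, -0.01]
wrist_force: [0.5, 0.2, -0.4]
opening: 0.202
grasp_force: 59.9
```

```bash
python3 - <<'E'
from rod import *
o,x,R,q=state(); print(o['time_s'],x,tilt(R),q,o['opening'],'yaz',np.degrees(np.arctan2(R[1,1],R[0,1])))
for n in("side","top"):
    *_,R,v,N,e,z,a,L=rodfit(n); print(n,np.degrees(v[2:]),v[:2],N,e,'rod z',z)
W=[np.array([.33,.12,.40]),np.array([.477,.313,.38])]
for w in W:
    d=w-x; n=max(1,int(np.ceil(np.linalg.norm(d)/.38)))
    for k in range(n*4): q,e=ik(x+d*(k+1)/(4*n),R,q,.6); print(round(e,4),end=' ')
    print(w,n,R.T@d/.4/n,q); x=w
E
```

```text
29.6 [ 0.167 -0.13   0.399] (np.float64(1.7349207541093088), np.float64(-40.46450037230537)) [-1.283 -0.893  2.048  0.018  1.962 -2.864] 0.201679391650599 yaz 90.99738827654711
side [0.905 0.269] [-0.     0.001] 260 0.0007716681500922976 rod z [ 0.007 -0.015 -1.   ]
top [ 8.727 -5.128] [-0.018  0.013] 9 0.0004429991668830485 rod z [-0.126 -0.111 -0.986]
0.0 0.0 0.0 0.0 [0.33 0.12 0.4 ] 1 [-0.42   0.616 -0.005] [ 0.026 -0.46   1.843 -0.021  1.736 -1.569]
0.0 0.0 0.0 0.0 [0.477 0.313 0.38 ] 1 [-0.376  0.476  0.049] [ 0.388  0.085  1.421 -0.028  1.622 -1.205]
```

Call:
{"api": "play_rows", "payload": {"plan": [[0,[-0.42,0.616,-0.005],0],[0,[-0.42,0.616,-0.005],0],[0,[-0.42,0.616,-0.005],0],[0,[-0.42,0.616,-0.005],0],[0,[-0.42,0.616,-0.005],0],[0,[-0.42,0.616,-0.005],0],[0,[-0.42,0.616,-0.005],0],[0,[-0.42,0.616,-0.005],0]]}}

```text
time_s: 30.5
eef_pos: [0.3307, 0.1272, 0.3996]
eef_rot: [0.013, -0.017, 1.0, -0.009]
wrist_force: [-0.5, -1.9, -1.5]
opening: 0.202
grasp_force: 59.9
```

Call:
{"api": "play_rows", "payload": {"plan": [[0,[-0.376,0.476,0.049],0],[0,[-0.376,0.476,0.049],0],[0,[-0.376,0.476,0.049],0],[0,[-0.376,0.476,0.049],0],[0,[-0.376,0.476,0.049],0],[0,[-0.376,0.476,0.049],0],[0,[-0.376,0.476,0.049],0]]}}

```text
time_s: 31.2
eef_pos: [0.4755, 0.3179, 0.3782]
eef_rot: [0.011, -0.014, 1.0, -0.01]
wrist_force: [0.7, 0.8, -1.9]
opening: 0.202
grasp_force: 59.8
```

```bash
python3 - <<'E'
from rod import *
o,x,R,q=state(); print(o['time_s'],x,tilt(R),q,o['opening'])
for n in("side","top"):
    *_,R,v,N,e,z,a,L=rodfit(n); print(n,np.degrees(v[2:]),N,e,'rod z',z,'tip',a+z*.144)
p=camera("top"); C=cloud(p); d=np.hypot(C[:,0]-.48,C[:,1]-.267)
P=C[(abs(C[:,2]-.14)<.005)&(d<.13)]; print('stand',cv2.minAreaRect(P[:,:2].astype(np.float32)))
p=camera("side")
im=cv2.resize(p["image"][110:210,190:310,::-1],(720,600),interpolation=cv2.INTER_CUBIC)
for s in np.arange(0,2*np.pi,.2):
    u=cv2.projectPoints(np.array([[.477+.016*np.cos(s),.315+.016*np.sin(s),.14]]),p["rvec"],p["tvec"],p["intrinsics"],None)[0].ravel(); cv2.circle(im,tuple(((u-[190,110]+.5)*6).astype(int)),2,(0,0,255),-1)
cv2.imwrite("pics/v9.png",im)
g=np.array([.477,.314,.164]); print(R.T@(g-x)/.4)
E
```

```text
31.2 [0.476 0.318 0.378] (np.float64(1.7023070949165908), np.float64(-42.48330986715779)) [ 0.397  0.088  1.419 -0.027  1.621 -1.204] 0.20181784185538829
side [0.555 1.528] 115 0.001505494270933624 rod z [ 0.011  0.006 -1.   ] tip [0.477 0.316 0.234]
top [0.318 0.677] 51 0.0003918972010190421 rod z [ 0.018 -0.008 -1.   ] tip [0.477 0.316 0.235]
stand ((0.4801202416419983, 0.26709628105163574), (0.09059258550405502, 0.20102551579475403), 3.408304452896118)
[0.009 0.001 0.536]
```

View pics/v9.png

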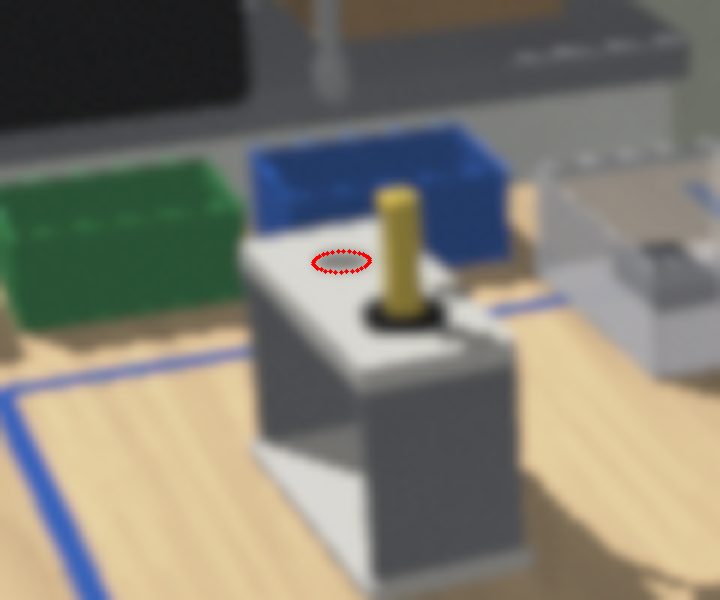

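Call:
{"api": "play_rows", "payload": {"plan": [[0,[0.009,0,0.06],0],[0,[0.009,0,0.14],0],[0,[0.009,0,0.2],0],[0,[0.009,0,0.26],0],[0,[0.009,0,0.32],0],[0,[0.009,0,0.38],0],[0,[0.009,0,0.44],0],[0,[0.009,0,0.49],0],[0,[0.009,0,0.52],0],[0,[0.009,0,0.53],0]]}}

```text
time_s: 32.4
eef_pos: [0.4773, 0.311, 0.1674]
eef_rot: [0.012, -0.012, 1.0, -0.01]
wrist_force: [-0.3, 0.3, -1.0]
opening: 0.2
grasp_force: 59.9
```

Call:
{"api": "play_rows", "payload": {"plan": [[0,[0,0,0.004],0],[0,[0,0,0.004],0],[0,[0,0,0.004],0]]}}

```text
time_s: 32.7
eef_pos: [0.4784, 0.3119, 0.1674]
eef_rot: [0.013, -0.012, 1.0, -0.01]
wrist_force: [0.0, 0.6, -2.1]
opening: 0.199
grasp_force: 59.9
```

```bash
python3 - <<'E'
from rod import *
o,x,R,q=state(); print(o['time_s'],x,tilt(R),o['wrist_force'],o['opening'])
C=cloud(camera("top")); P=C[(abs(C[:,2]-.146)<.008)&(np.hypot(C[:,0]-.477,C[:,1]-.314)<.03)]; print(len(P),np.percentile(P[:,2],[10,50,90]))
E
```

```text
32.7 [0.478 0.312 0.167] (np.float64(1.845113535289265), np.float64(-35.98348917927612)) [ 0.03   0.625 -2.074] 0.19900536279955444
180 [0.14  0.146 0.152]
```

Call:
{"api": "play_rows", "payload": {"plan": [[0,[0,0.004,0.004],0],[0,[0,0.004,0.008],0],[0,[0,0.004,0.008],0],[0,[0,0.004,0.008],0]]}}

```text
time_s: 33.15
eef_pos: [0.4783, 0.3136, 0.1642]
eef_rot: [0.013, -0.013, 1.0, -0.01]
wrist_force: [-2.1, 0.0, 5.6]
opening: 0.204
grasp_force: 60.8
```

Call:
{"api": "play_rows", "payload": {"plan": [[30,[0,0,0],0],[60,[0,0,0],0],[85,[0,0,0],0],[85,[0,0,0],0],[85,[0,0,0],0],[85,[0,0,0],0]]}}

```text
time_s: 33.75
eef_pos: [0.4778, 0.3131, 0.1628]
eef_rot: [0.012, -0.012, 1.0, -0.01]
wrist_force: [1.0, 0.8, 0.0]
opening: 0.995
grasp_force: 0.0
```

Call:
{"api": "play_rows", "payload": {"plan": [[85,[0,0,-0.05],0],[85,[0,0,-0.12],0],[85,[0,0,-0.2],0],[85,[0,0,-0.3],0],[85,[0,0,-0.4],0],[85,[0,0,-0.5],0],[85,[0,0,-0.6],0],[85,[0,0,-0.6],0]]}}

```text
time_s: 34.55
eef_pos: [0.4738, 0.3188, 0.4102]
eef_rot: [0.017, -0.013, 1.0, -0.008]
wrist_force: [0.6, 0.6, 0.7]
opening: 0.991
grasp_force: 0.0
```

```bash
python3 - <<'E'
from rod import *
o,x,R,q=state(); print(o['time_s'],x,o['opening'],q)
for n in("side","top"):
    p=camera(n); C=cloud(p)
    for cc in([.477,.314],[.482,.218]):
        P=C[(np.hypot(C[:,0]-cc[0],C[:,1]-cc[1])<.03)&(C[:,2]>.15)&(C[:,2]<.24)]; 
        for lo,hi in((.15,.175),(.19,.22)):
            Q=P[(P[:,2]>lo)&(P[:,2]<hi)]; print(n,cc,lo,len(Q),Q.mean(0) if len(Q) else '',Q[:,2].max() if len(Q) else '')
    if n=="side": a=cv2.resize(p["image"][100:210,180:380,::-1],(780,429),interpolation=cv2.INTER_CUBIC); cv2.imwrite("pics/v10.png",a)
    for l in["dropper","solvent","screwdriver","sample_cup","tray"]:
        r=masks_of(p,l)
        if r: print(l,round(r[0]["conf"],2),np.median(cloud(p,r[0]["mask"]),0))
E
```

```text
34.55 [0.474 0.319 0.41 ] 0.9913507224360543 [ 0.4    0.071  1.377 -0.028  1.668 -1.199]
side [0.477, 0.314] 0.15 43 [0.477 0.306 0.162] 0.1730756649213941
side [0.477, 0.314] 0.19 51 [0.477 0.308 0.204] 0.21383852269801687
side [0.482, 0.218] 0.15 44 [0.481 0.212 0.163] 0.17433006118200625
side [0.482, 0.218] 0.19 57 [0.482 0.212 0.204] 0.2148724792566517
dropper 0.59 [0.701 0.123 0.052]
solvent 0.66 [0.757 0.195 0.058]
sample_cup 0.98 [ 0.341 -0.358  0.033]
tray 0.83 [ 0.602 -0.469  0.012]
top [0.477, 0.314] 0.15 54 [0.477 0.308 0.157] 0.17469511245535024
top [0.477, 0.314] 0.19 91 [0.478 0.311 0.209] 0.2181301462090022
top [0.482, 0.218] 0.15 44 [0.481 0.212 0.157] 0.17371723709353903
top [0.482, 0.218] 0.19 79 [0.482 0.217 0.21 ] 0.21714272365376242
dropper 0.87 [0.701 0.133 0.076]
solvent 0.83 [0.744 0.211 0.101]
screwdriver 0.64 [ 0.401 -0.075  0.024]
sample_cup 0.96 [ 0.341 -0.369  0.011]
tray 0.96 [ 0.598 -0.495  0.01 ]
```

View pics/v10.png

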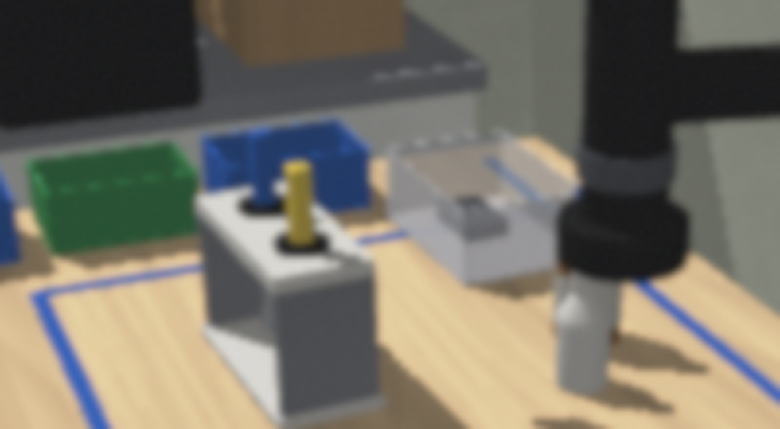

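The picture shows the blue rod upright at (262,170) with its collar on the plate. The yellow rod stands untouched at (299,200). Handing in.

```bash
python3 -c "
from bench import *
print(hand_in())"
```

```text
the job is handed in; nothing more can be done
None
```

I stirred the beads two full anticlockwise turns with the blue rod leaned about 34°, hung it back upright in its hole with the collar on the plate, and handed in at about 35 s; all six beads stayed in the dish, though one orange bead near the centre may have shifted only about 7 mm, and the hand-in returned no verdict.

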